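Lay out the seasoning tubs at the butcher's bench

ROBOT

A 7-joint arm with a two-finger parallel gripper is mounted at the origin on the work surface. World frame = base frame: x ahead of the robot, y to its left, z up, the work surface at z = 0. Lengths are in m, angles in rad, forces in N, time in s.
With the tool pointing down it reaches from about 0.425 to 0.875 m from the base axis. Payload 8.4 kg.
Tool frame: the origin (TCP) lies at the centre of the arm's flange, where the gripper is bolted on; the fingertips stand 182 mm ahead of it and the grasp point (between the pads) lies 164 mm ahead of it; z points along the fingers, y is the line along which they close (so a half turn about z gives the same grasp; the last joint's range is limited). The gripper opens to 87 mm and grips with 3 to 60 N. Pads are 19 mm wide; open, the fingers measure 117 mm over their backs; the gripper's body (75 mm by 190 mm) begins 51 mm behind the grasp point.
Start: joints at [1.203, 0.333, 0.04, 1.465, -0.013, 1.343, -0.059], TCP at [0.173, -0.627, 0.405] pointing down, gripper open.
Joint ranges: [-2.58, 2.58], [-0.38, 2.09], [-1.3, 1.39], [0.25, 2.4], [-1.5, 4.64], [0.08, 2.09], [-2.65, 2.65]. Speed limits (rad/s): [2.22, 2.22, 2.79, 2.79, 3.14, 3.14, 3.14].

INTERFACE

Orientations are given as a rotation vector (axis times angle).
In Python, from plant import env gives the robot as it stands.
- The arm moves only by the tool play_rows, never from a script. Its argument "commands" is a list of rows, each an object of numbers: "x", "y", "z": the shift along the tool's x, y, z as a fraction of full scale; "ax", "ay", "az": the turn, a rotation vector about the tool's x, y, z as a fraction of full scale. In form: [{"x": .., "y": .., "z": .., "ax": .., "ay": .., "az": ..}, ...]. A call has 1 to 10 rows; each row shifts and turns the commanded pose from where the row before left it, along the tool's axes as they then stand; what a row does not reach is not made up. Full scale, the value 1, is 0.05 m for a shift and 0.12 rad for a turn. A row lasts 1/10 s, in which the tool goes at most 50 mm and 8.59 degrees, less where a joint would pass 70% of its speed; a pose out of reach is approached as far as the arm can. A call with a number of a shift or a turn outside -1 to 1 is refused whole. A call with a gripper value outside its range is refused whole. "jaw" is the opening, from 0 (shut) to 1 (fully open), set as the call begins (left out, the last holds). The fingers move at their own pace and stop on an object; "force" is the grip in N (left out, the last holds). Time passes only in rows, so rows that do not move let the fingers close. It gives the time, the measured TCP pose, the force, the opening and the grip force at its end, in the units of the state.
- env.state(): the state, without advancing time (a new reading comes with each control period).
- env.camera(name): name is "side" or "top" or "wrist"; returns a dict with "color" (420x560x3 uint8, blue, green, red), "range_z" (420x560 float32, m along the optical axis (not along the pixel's ray), 0 where there is no reading), "camera_matrix" (3x3 intrinsics, pixels), "origin" and "attitude" of the camera in the world. Camera axes: x right, y up, looking along -z (the intrinsics and any distortion apply to the point x, -y, -z); pixel columns grow to the right and rows downward; lengths in m; the calibration is good to about 2 mm. The wrist camera is an equidistant fisheye: a pixel r from the principal point sees the ray r / f radians off the axis. A picture is of the moment at which its call begins.
- env.finish_job(): hands the job in; it is judged then, once.
The state is a dict: "time": time; "joint_positions": joint angles; "qd": joint speeds; "tau": joint torques, N m; "position": TCP position; "orientation": TCP orientation; "force": force on the tool from outside, world axes, zero at the start; "torque": the same for the moment, N m; "width": finger opening in m; "grip_force": force on a finger pad.
Only numpy, scipy, OpenCV 4.12 (cv2) and the standard library are available. Lean on these libraries where they do the work, as an engineer would, in place of code of your own. Each camera call takes 0.05 s, during which the arm holds its last target. There are 200 camera calls.

TASK

Take the stack of seasoning tubs on the red board apart and set each one down on the mat of the same colour as its lid: the three oblong tubs centred on their mats and lying lengthwise along them, the round black-lidded pot in the middle of the round black mat. Keep every tub and pot upright, set them down gently rather than dropping them, and leave the spice shaker and the wooden pestle standing where they are.

Things in the scene. Friction and masses are not known exactly. Their poses are not given: they have to be found in the camera images.
- blue_tub: oblong white food tub with a blue lid, closed, 150 long x 54 wide x 45 mm high, straight sides, 0.17 to 0.35 kg; starts on the red cutting board (200 x 190 x 12 mm, fixed) beside the green one, about 50 mm apart, under the yellow one. Origin at the centre of its underside, x along its length, y across, z up
- green_tub: oblong white food tub with a green lid, closed, 150 long x 54 wide x 45 mm high, straight sides, 0.17 to 0.35 kg; starts on the red board beside the blue one. Origin at the centre of its underside, x along its length, y across, z up
- yellow_tub: oblong white food tub with a yellow lid, closed, 150 long x 54 wide x 45 mm high, straight sides, 0.17 to 0.35 kg; starts lying across the blue and green tubs. Origin at the centre of its underside, x along its length, y across, z up
- black_pot: round white pot with a black lid, closed, 54 mm diameter x 50 mm high, straight sides, 0.1 to 0.21 kg; starts on top of the yellow tub. Origin at the centre of its underside, z up
- blue_mat: flat blue mat fixed to the steel bench, 174 x 78 x 4 mm. Origin at the centre of its underside (bench level), x along its length, z up; things stand on its top, 4 mm above the origin
- green_mat: flat green mat fixed to the steel bench, 174 x 78 x 4 mm. Origin at the centre of its underside (bench level), x along its length, z up; things stand on its top, 4 mm above the origin
- yellow_mat: flat yellow mat fixed to the steel bench, 174 x 78 x 4 mm. Origin at the centre of its underside (bench level), x along its length, z up; things stand on its top, 4 mm above the origin
- black_mat: flat round black mat fixed to the steel bench, 84 mm diameter, 4 mm thick. Origin at the centre of its underside (bench level), z up
- dredger: bystander: small steel spice shaker standing loose between the board and the mats on the left, 38 mm diameter x 84 mm high. Origin at the centre of its underside, z up
- pin: bystander: small turned wooden pestle standing loose between the board and the mats on the right, 34 mm diameter x 81 mm high. Origin at the centre of its underside, z up
There are look-alikes about, which are no part of the job. Leave any pink look-alike of the yellow_tub alone. Leave any pink look-alike of the green_tub alone.

How it is judged:
By the outcome, as a careful person would: the job done as asked, in the order asked, and still so for the second after the job is handed in, with the robot touching nothing.
It also fails if it takes over 109 s, if anything falls off the work surface, if the arm or the gripper's body presses on something with over 40 N, if the wrist force passes 120 N, or if a joint passes its speed limit or range.

## Working session

There is one attempt and no reset: what is moved stays moved. The work goes in short steps, Python scripts to look and compute and a tool call to move; the robot and the scene stay as the last step left them, time stands still between calls to the robot, and variables do not carry over. Pictures are saved under pics/ and viewed, at most 14 in all, crops included, and the job is handed in when it is done.

Besides the shell and the picture viewer there is one more tool, called after "Request:" as name(argument=value, ...) on one line, values as JSON. play_rows: Moves the arm, as the interface text tells. Shift numbers are shares of 0.05 m and turn numbers shares of 0.12 rad, none past 1 either way. Its arguments: {"type":"object","properties":{"commands":{"type":"array"},"jaw":{"type":"number"},"force":{"type":"number"}},"required":["commands"]}

```bash
mkdir -p pics; ls
cat > look.py <<'E'
import sys,cv2,numpy as np
from plant import env
def grab(n,tag):
    c=env.camera(n); cv2.imwrite(f'pics/{tag}.png',c['color']); np.savez(f'pics/{tag}.npz',**{k:np.array(v) for k,v in c.items()}); return c
E
python3 - <<'E'
from look import *
for n in('top','side'):
    c=grab(n,n+'0'); print(n,c['camera_matrix'],c['origin'],c['attitude'],[k for k in c])
s=env.state(); print(s)
E
```

```text
pics
top [[441.22545134   0.         273.21518368]
 [  0.         441.22545134 205.10835559]
 [  0.           0.           1.        ]] [ 0.34449694 -0.02925927  1.10686862] [ 0.06423201 -0.04207773 -1.57575799] ['color', 'range_z', 'camera_matrix', 'origin', 'attitude']
side [[392.46163979   0.         279.30367322]
 [  0.         392.46163979 202.82669902]
 [  0.           0.           1.        ]] [ 0.33687008 -0.6357545   0.8010968 ] [ 0.73045244 -0.04075279 -0.1153366 ] ['color', 'range_z', 'camera_matrix', 'origin', 'attitude']
{'time': 0.1, 'joint_positions': array([ 1.20281452,  0.33382369,  0.0398697 ,  1.46616404, -0.01335776,
        1.34329993, -0.05849225]), 'qd': array([-7.63492536e-05, -5.61107744e-04,  2.18753868e-03, -8.03737604e-04,
       -2.67171943e-04,  1.28498157e-05,  1.14564306e-03]), 'tau': array([ 3.80667538e-03, -6.57812476e+01,  1.33936297e+00, -4.04702568e+01,
       -5.99397509e-02,  4.10030968e-02, -6.70706967e-06]), 'position': array([ 0.1725575 , -0.6265151 ,  0.40396788]), 'orientation': array([-3.11188393e+00, -4.20753452e-01,  5.09163409e-04]), 'force': array([-0.00372243,  0.86675736,  1.0433229 ]), 'torque': array([-0.01391531, -0.0294011 , -0.01917542]), 'grip_force': 0.0, 'width': 0.08734452131987497}
```

View pics/top0.png

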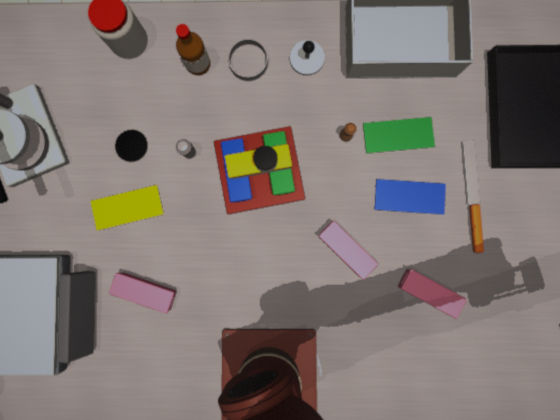

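View pics/side0.png

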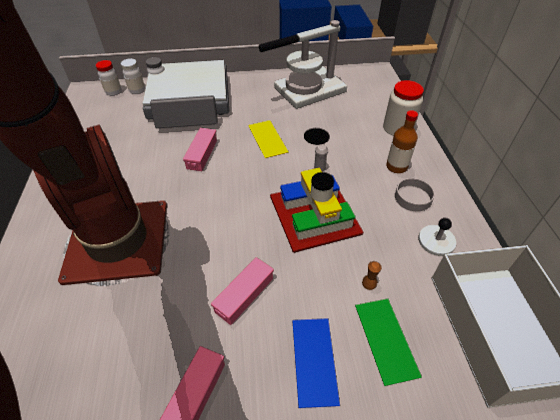

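The top view shows the stack on the red board at about (260,165), with yellow (258,161), blue (237,172), green (279,165) and the pot (265,158). The mats are black (131,146), yellow (127,207), green (399,135) and blue (410,197). The shaker is at (185,148) and the pestle at (348,131). The pink oblongs at (348,249), (432,294) and (142,292) stand apart from the stack and are look-alikes. The targets are the yellow, green and blue lids on the board, and I'll confirm that with one crop.

```bash
cat >> look.py <<'E'
from scipy.spatial.transform import Rotation as R
def world(c):
    K=c['camera_matrix'];d=c['range_z'];v,u=np.indices(d.shape)
    p=np.stack([(u-K[0,2])/K[0,0]*d,-(v-K[1,2])/K[1,1]*d,-d],-1)
    return p@R.from_rotvec(c['attitude']).as_matrix().T+c['origin']
def plane(c,u,v,z):
    K=c['camera_matrix'];u=np.asarray(u,float);v=np.asarray(v,float)
    r=np.stack([(u-K[0,2])/K[0,0],-(v-K[1,2])/K[1,1],-np.ones_like(u)],-1)@R.from_rotvec(c['attitude']).as_matrix().T
    return (c['origin']+r*((z-c['origin'][2])/r[...,2])[...,None])[...,:2]
def colmask(c):
    h=cv2.cvtColor(c['color'],cv2.COLOR_BGR2HSV);H,S,V=h[...,0],h[...,1],h[...,2]
    return dict(blue=(abs(H.astype(int)-117)<15)&(S>150)&(V>60),green=(abs(H.astype(int)-60)<18)&(S>120)&(V>50),
      yellow=(abs(H.astype(int)-28)<8)&(S>150)&(V>90),black=(V<45))
def rect(c,m,z):
    v,u=np.nonzero(m);p=plane(c,u,v,z);r=cv2.minAreaRect((p*1000).astype(np.float32))
    b=cv2.boxPoints(r);e=[b[1]-b[0],b[2]-b[1]];l=max(e,key=np.linalg.norm)
    a=np.degrees(np.arctan2(l[1],l[0]));a=(a+90)%180-90
    return np.round(r[0],1),np.round(sorted(r[1]),1),round(float(a),1),len(u),np.round(p.mean(0)*1000,1)
E
python3 - <<'E'
from look import *
img=cv2.imread('pics/top0.png');cv2.imwrite('pics/crop0.png',cv2.resize(img[110:230,180:340],None,fx=5,fy=5,interpolation=cv2.INTER_CUBIC))
c=dict(np.load('pics/top0.npz'));W=world(c);M=colmask(c);v,u=np.indices(W.shape[:2])
def box(a,b,x,y): return (u>a)&(u<b)&(v>x)&(v<y)
for n,k,b,z in [('blue','blue',(210,310,120,215),.057),('green','green',(210,310,120,215),.057),('yellow','yellow',(210,310,120,215),.102),('pot','black',(245,285,140,175),.152),
  ('bmat','blue',(360,460,165,230),.004),('gmat','green',(350,450,105,165),.004),('ymat','yellow',(80,175,175,240),.004),('kmat','black',(105,160,120,170),.004)]:
    m=M[k]&box(*b); zz=W[...,2][m]; m2=m&(abs(W[...,2]-z)<.012)
    print(n,np.round(np.percentile(zz,[5,50,95]),3),rect(c,m,z),rect(c,m2,z))
for n,b in [('dredger',(165,205,130,165)),('pin',(335,360,115,150))]:
    m=box(*b)&(W[...,2]>.05);print(n,np.round(np.median(W[m],0),3),np.round(W[m].max(0),3),np.round(W[m].min(0),3))
E
```

```text
blue [0.053 0.056 0.059] (array([500.8,  74.5]), array([ 50.9, 147.8]), 8.9, 755, array([492.4,  73.7])) (array([500.8,  74.5]), array([ 50.9, 147.8]), 8.9, 754, array([492.3,  73.7]))
green [0.053 0.056 0.06 ] (array([517.6, -27.4]), array([ 53.5, 149.3]), 9.3, 795, array([508.8, -29. ])) (array([517.5, -27.9]), array([ 52.7, 148.9]), 9.3, 776, array([508.3, -29.4]))
yellow [0.098 0.102 0.105] (array([531.5,  21.6]), array([ 86.4, 148.2]), -79.8, 1011, array([513.9,  25.7])) (array([515.1,  18.7]), array([ 53.4, 148.1]), -80.0, 986, array([513.5,  26.2]))
pot [0.149 0.152 0.155] (array([513.7,   2.6]), array([45.9, 50.8]), -0.3, 415, array([513.3,   2.2])) (array([513.7,   2.6]), array([45.9, 50.8]), -0.3, 412, array([513.3,   2.2]))
bmat [0.    0.004 0.007] (array([ 439.3, -354.8]), array([ 74.2, 170.1]), 85.7, 2023, array([ 439.3, -355.1])) (array([ 439.3, -354.8]), array([ 74.2, 170.1]), 85.7, 2011, array([ 439.3, -355.1]))
gmat [0.    0.004 0.007] (array([ 595.8, -330.6]), array([ 74.7, 170.4]), -85.2, 1981, array([ 595.7, -330.6])) (array([ 595.8, -330.6]), array([ 74.7, 170.4]), -85.2, 1969, array([ 595.7, -330.5]))
ymat [-0.     0.003  0.007] (array([416.6, 355.6]), array([ 76.2, 172. ]), -76.6, 2053, array([416.5, 355.6])) (array([416.6, 355.6]), array([ 76.2, 172. ]), -76.6, 2046, array([416.5, 355.5]))
kmat [0.    0.003 0.007] (array([574. , 347.3]), array([77. , 77.1]), 45.2, 758, array([573.9, 347. ])) (array([574. , 347.3]), array([77. , 77.1]), 45.2, 754, array([573.9, 347.1]))
dredger [0.552 0.195 0.079] [0.574 0.216 1.107] [ 0.344 -0.029  0.05 ]
pin [ 0.593 -0.197  0.077] [ 0.608 -0.029  1.107] [ 0.344 -0.212  0.053]
```

View pics/crop0.png

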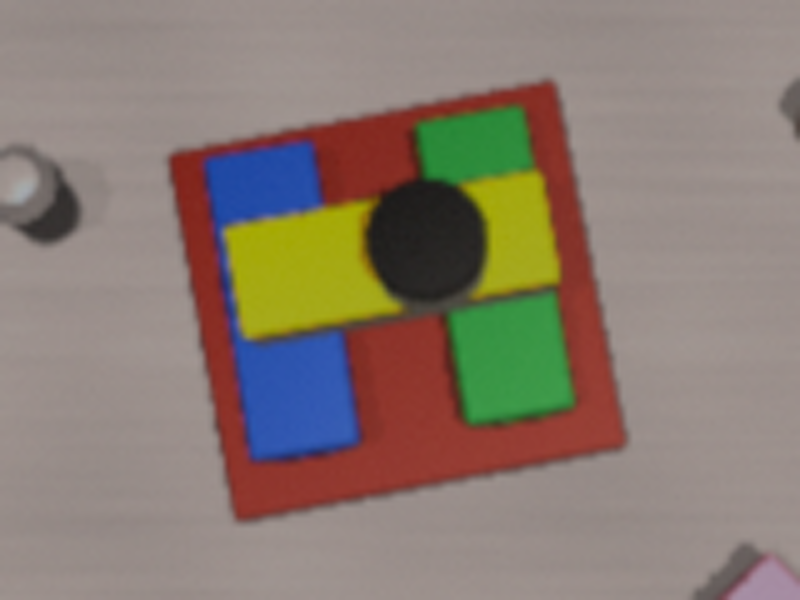

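The crop confirms it: blue lid on the left, green on the right, yellow across both, and the black-lidded pot on yellow at crop (427,240). Next I'll cross-check with the side camera and plan the first move.

```bash
cat >> look.py <<'E'
def plan(x,y,z,yaw):
    """grasp point target (m), yaw of tool y (deg); prints turn, then shift (after turn), in row units"""
    s=env.state();R0=R.from_rotvec(s['orientation'])
    yaws=[(yaw+k) for k in(0,180)];best=None
    for w in yaws:
        a=np.radians(w);Y=np.array([np.cos(a),np.sin(a),0]);Z=np.array([0,0,-1.]);X=np.cross(Y,Z)
        T=R.from_matrix(np.stack([X,Y,Z],1));t=(R0.inv()*T).as_rotvec()/.12
        if best is None or np.linalg.norm(t)<np.linalg.norm(best[0]): best=(t,T)
    t,T=best;p=np.array([x,y,z+.164])-s['position']
    Y0=R0.as_matrix()[:,1]
    print('t',round(s['time'],2),'grasp pt',np.round(s['position']-[0,0,.164],4),'yaw_y',round(np.degrees(np.arctan2(Y0[1],Y0[0])),1),'w',round(s['width'],4),'q',np.round(s['joint_positions'],2))
    print('turn',np.round(t,2),'then shift',np.round(T.inv().apply(p)/.05,3),' shift without turn',np.round(R0.inv().apply(p)/.05,3))
E
python3 - <<'E'
from look import *
c=dict(np.load('pics/side0.npz'));M=colmask(c);v,u=np.indices(M['blue'].shape)
def box(a,b,x,y): return (u>a)&(u<b)&(v>x)&(v<y)
for n,k,b,z in [('bmat','blue',(280,350,310,415),.004),('gmat','green',(350,430,290,390),.004),('ymat','yellow',(240,295,115,162),.004),('kmat','black',(298,335,125,150),.004),('yellow','yellow',(295,350,165,220),.102),('pot','black',(305,340,170,190),.152)]:
    m=M[k]&box(*b);print(n,rect(c,m,z))
plan(.514,.003,.25,10)
E
```

```text
bmat (array([ 438.3, -353.8]), array([ 76.7, 172.6]), 85.6, 3345, array([ 437.8, -360.3]))
gmat (array([ 594.3, -329.7]), array([ 77.2, 172.4]), -85.1, 3020, array([ 594.7, -335.6]))
ymat (array([414.8, 356.9]), array([ 78. , 175.4]), -76.7, 847, array([415.3, 353.1]))
kmat (array([571.4, 345.4]), array([77.1, 77.6]), -9.3, 315, array([571.7, 346.8]))
yellow (array([513.8,  13.6]), array([ 98.5, 165.1]), 79.1, 573, array([ 5.136e+02, -3.000e-01]))
pot (array([512.6,  -1.2]), array([50. , 52.9]), 83.0, 316, array([512.1,  -1.8]))
t 0.1 grasp pt [ 0.1726 -0.6265  0.24  ] yaw_y -74.6 w 0.0873 q [ 1.2   0.33  0.04  1.47 -0.01  1.34 -0.06]
turn [-1.00e-02 -1.00e-02 -1.23e+01] then shift [11.213  8.911 -0.201]  shift without turn [  9.927 -10.325  -0.187]
```

Request:
play_rows(commands=[{"x":0.62,"y":-0.65},{"x":0.62,"y":-0.65},{"x":0.62,"y":-0.65},{"x":0.62,"y":-0.65},{"x":0.62,"y":-0.65},{"x":0.62,"y":-0.65},{"x":0.62,"y":-0.65},{"x":0.62,"y":-0.65},{"x":0.62,"y":-0.65},{"x":0.62,"y":-0.65}], jaw=1, force=20)

```text
invalid input
```

Request:
play_rows(commands=[{"x":0.62,"y":-0.65},{"x":0.62,"y":-0.65},{"x":0.62,"y":-0.65},{"x":0.62,"y":-0.65},{"x":0.62,"y":-0.65},{"x":0.6,"y":-0.6},{},{"az":-0.8},{"az":-0.8},{"az":-0.8}])

```text
invalid input
```

Request:
play_rows(commands=[{"az":-1},{"az":-1},{"az":-1},{"az":-1},{"az":-1},{"az":-1},{"az":-1},{"az":-1},{"az":-1},{"az":-0.9}])

```text
invalid input
```

Run:
```python
from look import *
plan(.5135,.0015,.130,10)
```

```text
t 0.1 grasp pt [ 0.1726 -0.6265  0.24  ] yaw_y -74.6 w 0.0873 q [ 1.2   0.33  0.04  1.47 -0.01  1.34 -0.06]
turn [-1.00e-02 -1.00e-02 -1.23e+01] then shift [11.185  8.896  2.199]  shift without turn [  9.91  -10.295   2.213]
```

Request:
play_rows(commands=[{"x":0.62,"y":-0.65,"z":0,"ax":0,"ay":0,"az":0},{"x":0.62,"y":-0.65,"z":0,"ax":0,"ay":0,"az":0},{"x":0.62,"y":-0.65,"z":0,"ax":0,"ay":0,"az":0},{"x":0.62,"y":-0.65,"z":0,"ax":0,"ay":0,"az":0},{"x":0.62,"y":-0.65,"z":0,"ax":0,"ay":0,"az":0},{"x":0.62,"y":-0.65,"z":0,"ax":0,"ay":0,"az":0},{"x":0.62,"y":-0.65,"z":0,"ax":0,"ay":0,"az":0},{"x":0.62,"y":-0.65,"z":0,"ax":0,"ay":0,"az":0},{"x":0.62,"y":-0.65,"z":0,"ax":0,"ay":0,"az":0},{"x":0.62,"y":-0.65,"z":0,"ax":0,"ay":0,"az":0}], jaw=1, force=20)

```text
time: 1.1
position: [0.3855, -0.2292, 0.4046]
orientation: [3.113, 0.421, -0.0]
force: [1.0, 0.0, -0.3]
width: 0.0871
grip_force: 0.0
```

Request:
play_rows(commands=[{"x":0.62,"y":-0.64,"z":0,"ax":0,"ay":0,"az":0},{"x":0.62,"y":-0.64,"z":0,"ax":0,"ay":0,"az":0},{"x":0.62,"y":-0.64,"z":0,"ax":0,"ay":0,"az":0},{"x":0.62,"y":-0.64,"z":0,"ax":0,"ay":0,"az":0},{"x":0.62,"y":-0.64,"z":0,"ax":0,"ay":0,"az":0},{"x":0.6,"y":-0.6,"z":0,"ax":0,"ay":0,"az":0},{"x":0,"y":0,"z":0,"ax":0,"ay":0,"az":-0.5},{"x":0,"y":0,"z":0,"ax":0,"ay":0,"az":-0.9},{"x":0,"y":0,"z":0,"ax":0,"ay":0,"az":-0.9},{"x":0,"y":0,"z":0,"ax":0,"ay":0,"az":-0.9}])

```text
time: 2.1
position: [0.513, 0.0014, 0.4043]
orientation: [-2.973, -1.014, 0.001]
force: [0.1, 0.4, -0.6]
width: 0.0874
grip_force: 0.0
```

Request:
play_rows(commands=[{"x":0,"y":0,"z":0,"ax":0,"ay":0,"az":-0.9},{"x":0,"y":0,"z":0,"ax":0,"ay":0,"az":-0.9},{"x":0,"y":0,"z":0,"ax":0,"ay":0,"az":-0.9},{"x":0,"y":0,"z":0,"ax":0,"ay":0,"az":-0.9},{"x":0,"y":0,"z":0,"ax":0,"ay":0,"az":-0.9},{"x":0,"y":0,"z":0,"ax":0,"ay":0,"az":-0.9},{"x":0,"y":0,"z":0,"ax":0,"ay":0,"az":-0.9},{"x":0,"y":0,"z":0,"ax":0,"ay":0,"az":-0.9},{"x":0,"y":0,"z":0,"ax":0,"ay":0,"az":-0.9},{"x":0,"y":0,"z":0,"ax":0,"ay":0,"az":-0.9}])

```text
time: 3.1
position: [0.5129, 0.0013, 0.4045]
orientation: [-2.029, -2.398, 0.001]
force: [0.6, 0.2, -0.5]
width: 0.0875
grip_force: 0.0
```

Run:
```python
from look import *
plan(.5135,.0015,.130,10)
c=grab('wrist','w1');print(c['camera_matrix'],c['origin'],c['attitude'])
```

```text
t 3.1 grasp pt [0.5129 0.0013 0.2405] yaw_y 9.5 w 0.0875 q [ 0.58  0.11 -0.7   1.76  0.07  1.3   0.02]
turn [-0.01 -0.   -0.07] then shift [0.003 0.012 2.209]  shift without turn [0.003 0.013 2.209]
[[325.1922621    0.         275.06110035]
 [  0.         325.1922621  213.78672241]
 [  0.           0.           1.        ]] [0.50044469 0.07090806 0.38365951] [-0.26168668 -0.02052719  0.16487707]
```

View pics/w1.png

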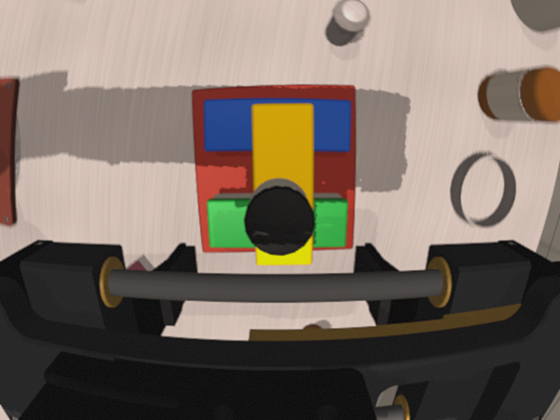

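The wrist view shows the pot lid at (279,219), lying on the yellow tub that runs from (283,105) to (284,265). I'll measure the pot and the yellow tub from it.

```bash
cat >> look.py <<'E'
def fplane(c,u,v,z):
    K=c['camera_matrix'];dx=np.asarray(u,float)-K[0,2];dy=np.asarray(v,float)-K[1,2];r=np.hypot(dx,dy)+1e-9;th=r/K[0,0]
    d=np.stack([np.sin(th)*dx/r,-np.sin(th)*dy/r,-np.cos(th)],-1)@R.from_rotvec(c['attitude']).as_matrix().T
    return (c['origin']+d*((z-c['origin'][2])/d[...,2])[...,None])[...,:2]
def frect(c,m,z):
    n,l,st,_=cv2.connectedComponentsWithStats(m.astype(np.uint8));m=l==1+np.argmax(st[1:,4])
    v,u=np.nonzero(m);p=fplane(c,u,v,z);r=cv2.minAreaRect((p*1000).astype(np.float32));b=cv2.boxPoints(r)
    l=max([b[1]-b[0],b[2]-b[1]],key=np.linalg.norm);a=(np.degrees(np.arctan2(l[1],l[0]))+90)%180-90
    return np.round(r[0],1),np.round(sorted(r[1]),1),round(float(a),1)
E
python3 - <<'E'
from look import *
c=dict(np.load('pics/w1.npz'));M=colmask(c);v,u=np.indices(M['blue'].shape)
b=(u>235)&(u<325)&(v>170)&(v<262)
h=cv2.cvtColor(c['color'],cv2.COLOR_BGR2HSV)
m=b&(h[...,2]<60);print('pot',frect(c,m,.152))
m=(u>235)&(u<325)&(v>90)&(v<268)&(h[...,0]>18)&(h[...,0]<36)&(h[...,1]>150)|m;print('yellow',frect(c,m&((v<190)|(v>240)|(u>0)),.102))
E
```

```text
pot (array([513.8,   4.5]), array([51.9, 52. ]), -44.8)
yellow (array([512.5,  20.5]), array([ 62.7, 146.4]), -80.2)
```

Request:
play_rows(commands=[{"x":0.04,"y":0.02,"z":0.3,"ax":0,"ay":0,"az":0},{"x":0,"y":0,"z":0.4,"ax":0,"ay":0,"az":0},{"x":0,"y":0,"z":0.4,"ax":0,"ay":0,"az":0},{"x":0,"y":0,"z":0.4,"ax":0,"ay":0,"az":0},{"x":0,"y":0,"z":0.3,"ax":0,"ay":0,"az":0},{"x":0,"y":0,"z":0.2,"ax":0,"ay":0,"az":0},{"x":0,"y":0,"z":0.15,"ax":0,"ay":0,"az":0},{"x":0,"y":0,"z":0.05,"ax":0,"ay":0,"az":0},{"x":0,"y":0,"z":0,"ax":0,"ay":0,"az":0}])

```text
time: 4.05
position: [0.5138, 0.0035, 0.2948]
orientation: [2.035, 2.394, 0.0]
force: [1.2, -1.1, 0.5]
width: 0.0868
grip_force: 0.0
```

Request:
play_rows(commands=[{"x":0,"y":0,"z":0,"ax":0,"ay":0,"az":0},{"x":0,"y":0,"z":0,"ax":0,"ay":0,"az":0},{"x":0,"y":0,"z":0,"ax":0,"ay":0,"az":0},{"x":0,"y":0,"z":0,"ax":0,"ay":0,"az":0},{"x":0,"y":0,"z":0,"ax":0,"ay":0,"az":0},{"x":0,"y":0,"z":0,"ax":0,"ay":0,"az":0},{"x":0,"y":0,"z":0,"ax":0,"ay":0,"az":0},{"x":0,"y":0,"z":0,"ax":0,"ay":0,"az":0}], jaw=0, force=20)

```text
time: 4.85
position: [0.5139, 0.0035, 0.2949]
orientation: [2.034, 2.394, 0.001]
force: [0.3, 0.1, 1.3]
width: 0.0527
grip_force: 20.0
```

Request:
play_rows(commands=[{"x":0,"y":0,"z":-0.1,"ax":0,"ay":0,"az":0},{"x":0,"y":0,"z":-0.3,"ax":0,"ay":0,"az":0},{"x":0,"y":0,"z":-0.4,"ax":0,"ay":0,"az":0},{"x":0,"y":0,"z":-0.4,"ax":0,"ay":0,"az":0},{"x":0,"y":0,"z":-0.2,"ax":0,"ay":0,"az":0},{"x":0,"y":0,"z":0,"ax":0,"ay":0,"az":0}])

```text
time: 5.45
position: [0.5141, 0.0036, 0.3665]
orientation: [2.033, 2.392, 0.002]
force: [0.1, -0.3, -2.7]
width: 0.0529
grip_force: 20.0
```

Run:
```python
from look import *
plan(.5727,.3463,.2,10)
```

```text
t 5.45 grasp pt [0.5141 0.0036 0.2025] yaw_y 9.3 w 0.0529 q [ 0.57  0.14 -0.71  1.81  0.1   1.22 -0.01]
turn [ 0.02  0.01 -0.11] then shift [6.546 2.345 0.051]  shift without turn [6.576 2.262 0.051]
```

Request:
play_rows(commands=[{"x":0.3,"y":0.1,"z":0,"ax":0,"ay":0,"az":0},{"x":0.6,"y":0.206,"z":0,"ax":0,"ay":0,"az":0},{"x":0.6,"y":0.206,"z":0,"ax":0,"ay":0,"az":0},{"x":0.6,"y":0.206,"z":0,"ax":0,"ay":0,"az":0},{"x":0.6,"y":0.206,"z":0,"ax":0,"ay":0,"az":0},{"x":0.6,"y":0.206,"z":0,"ax":0,"ay":0,"az":0},{"x":0.6,"y":0.206,"z":0,"ax":0,"ay":0,"az":0},{"x":0.6,"y":0.206,"z":0,"ax":0,"ay":0,"az":0},{"x":0.6,"y":0.206,"z":0,"ax":0,"ay":0,"az":0},{"x":0.6,"y":0.206,"z":0,"ax":0,"ay":0,"az":0}])

```text
time: 6.45
position: [0.5642, 0.3014, 0.3635]
orientation: [-2.034, -2.393, 0.003]
force: [0.9, -1.4, -2.2]
width: 0.0532
grip_force: 20.0
```

Request:
play_rows(commands=[{"x":0.6,"y":0.206,"z":0,"ax":0,"ay":0,"az":0},{"x":0.28,"y":0.1,"z":0,"ax":0,"ay":0,"az":0},{"x":0,"y":0,"z":0,"ax":0,"ay":0,"az":0},{"x":0,"y":0,"z":0.3,"ax":0,"ay":0,"az":0},{"x":0,"y":0,"z":0.5,"ax":0,"ay":0,"az":0},{"x":0,"y":0,"z":0.5,"ax":0,"ay":0,"az":0},{"x":0,"y":0,"z":0.5,"ax":0,"ay":0,"az":0},{"x":0,"y":0,"z":0.5,"ax":0,"ay":0,"az":0},{"x":0,"y":0,"z":0.3,"ax":0,"ay":0,"az":0},{"x":0,"y":0,"z":0,"ax":0,"ay":0,"az":0}])

```text
time: 7.45
position: [0.5719, 0.3442, 0.2318]
orientation: [-2.036, -2.392, 0.007]
force: [-0.4, -1.5, -2.2]
width: 0.0529
grip_force: 20.0
```

Run:
```python
from look import *
plan(.5727,.3463,.033,10)
c=grab('wrist','w2')
```

```text
t 7.45 grasp pt [0.5719 0.3442 0.0678] yaw_y 9.2 w 0.0529 q [-0.08  0.62 -0.74  1.57  0.45  1.14 -0.75]
turn [-0.03  0.02 -0.12] then shift [0.039 0.023 0.697]  shift without turn [0.041 0.025 0.696]
```

View pics/w2.png

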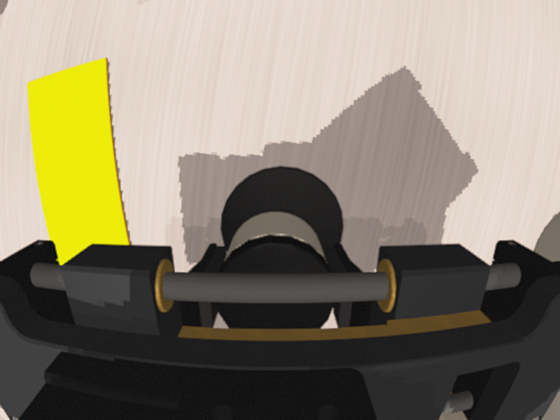

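The pot hangs over the black mat, whose edge spans (222..343, 167+) and lines up with the pot at (281,260). Lowering it now.

Request:
play_rows(commands=[{"x":0.04,"y":0.025,"z":0.2,"ax":0,"ay":0,"az":0},{"x":0,"y":0,"z":0.2,"ax":0,"ay":0,"az":0},{"x":0,"y":0,"z":0.12,"ax":0,"ay":0,"az":0},{"x":0,"y":0,"z":0.06,"ax":0,"ay":0,"az":0},{"x":0,"y":0,"z":0.04,"ax":0,"ay":0,"az":0},{"x":0,"y":0,"z":0.04,"ax":0,"ay":0,"az":0},{"x":0,"y":0,"z":0,"ax":0,"ay":0,"az":0},{"x":0,"y":0,"z":0,"ax":0,"ay":0,"az":0}])

```text
time: 8.3
position: [0.5732, 0.3486, 0.202]
orientation: [2.034, 2.394, 0.0]
force: [0.2, -0.3, -2.5]
width: 0.0529
grip_force: 20.0
```

Request:
play_rows(commands=[{"x":-0.045,"y":0,"z":0.04,"ax":0,"ay":0,"az":0},{"x":0,"y":0,"z":0.03,"ax":0,"ay":0,"az":0},{"x":0,"y":0,"z":0.02,"ax":0,"ay":0,"az":0},{"x":0,"y":0,"z":0,"ax":0,"ay":0,"az":0},{"x":0,"y":0,"z":0,"ax":0,"ay":0,"az":0}])

```text
time: 8.8
position: [0.5734, 0.3464, 0.1973]
orientation: [-2.034, -2.394, -0.0]
force: [-0.6, 0.3, -1.6]
width: 0.0528
grip_force: 20.0
```

Request:
play_rows(commands=[{"x":0,"y":0,"z":0.015,"ax":0,"ay":0,"az":0},{"x":0,"y":0,"z":0.015,"ax":0,"ay":0,"az":0},{"x":0,"y":0,"z":0,"ax":0,"ay":0,"az":0}])

```text
time: 9.1
position: [0.5735, 0.3465, 0.1969]
orientation: [2.034, 2.394, 0.0]
force: [-3.5, -3.0, 8.1]
width: 0.0529
grip_force: 20.0
```

Request:
play_rows(commands=[{"x":0,"y":0,"z":-0.02,"ax":0,"ay":0,"az":0},{"x":0,"y":0,"z":0,"ax":0,"ay":0,"az":0},{"x":0,"y":0,"z":0,"ax":0,"ay":0,"az":0},{"x":0,"y":0,"z":0,"ax":0,"ay":0,"az":0},{"x":0,"y":0,"z":0,"ax":0,"ay":0,"az":0},{"x":0,"y":0,"z":0,"ax":0,"ay":0,"az":0}], jaw=1)

```text
time: 9.7
position: [0.5735, 0.3463, 0.1967]
orientation: [-2.034, -2.394, 0.0]
force: [-0.1, 0.2, 0.2]
width: 0.0859
grip_force: 0.0
```

Request:
play_rows(commands=[{"x":0,"y":0,"z":-0.1,"ax":0,"ay":0,"az":0},{"x":0,"y":0,"z":-0.4,"ax":0,"ay":0,"az":0},{"x":0,"y":0,"z":-0.7,"ax":0,"ay":0,"az":0},{"x":0,"y":0,"z":-0.8,"ax":0,"ay":0,"az":0},{"x":0,"y":0,"z":-0.8,"ax":0,"ay":0,"az":0},{"x":0,"y":0,"z":-0.7,"ax":0,"ay":0,"az":0},{"x":0,"y":0,"z":-0.4,"ax":0,"ay":0,"az":0},{"x":0,"y":0,"z":0,"ax":0,"ay":0,"az":0}])

```text
time: 10.5
position: [0.5736, 0.3471, 0.396]
orientation: [2.033, 2.393, 0.009]
force: [-0.6, -1.0, 0.1]
width: 0.087
grip_force: 0.0
```

Run:
```python
from look import *
plan(.514,.0195,.22,10)
c=grab('top','t1');M=colmask(c);v,u=np.indices(M['blue'].shape)
W=world(c);m=(u>210)&(u<310)&(v>120)&(v<215)&M['yellow']&(abs(W[...,2]-.102)<.02);print(rect(c,m,.102))
```

```text
t 10.5 grasp pt [0.5736 0.3471 0.232 ] yaw_y 9.3 w 0.087 q [-0.05  0.49 -0.8   1.39  0.35  1.4  -0.68]
turn [ 0.05 -0.02 -0.1 ] then shift [-6.245 -2.312  0.24 ]  shift without turn [-6.274 -2.234  0.214]
(array([515.2,  18.8]), array([ 53.2, 148.3]), -80.0, 1475, array([515.2,  18.6]))
```

Request:
play_rows(commands=[{"x":-0.3,"y":-0.107,"z":0,"ax":0,"ay":0,"az":-0.1},{"x":-0.65,"y":-0.231,"z":0,"ax":0,"ay":0,"az":0},{"x":-0.65,"y":-0.231,"z":0,"ax":0,"ay":0,"az":0},{"x":-0.65,"y":-0.231,"z":0,"ax":0,"ay":0,"az":0},{"x":-0.65,"y":-0.231,"z":0,"ax":0,"ay":0,"az":0},{"x":-0.65,"y":-0.231,"z":0,"ax":0,"ay":0,"az":0},{"x":-0.65,"y":-0.231,"z":0,"ax":0,"ay":0,"az":0},{"x":-0.65,"y":-0.231,"z":0,"ax":0,"ay":0,"az":0},{"x":-0.65,"y":-0.231,"z":0,"ax":0,"ay":0,"az":0},{"x":-0.65,"y":-0.231,"z":0,"ax":0,"ay":0,"az":0}])

```text
time: 11.55
position: [0.518, 0.0229, 0.3906]
orientation: [-2.02, -2.405, 0.002]
force: [0.6, -0.1, -0.1]
width: 0.0871
grip_force: 0.0
```

Request:
play_rows(commands=[{"x":-0.13,"y":-0.06,"z":0,"ax":0,"ay":0,"az":0},{"x":0,"y":0,"z":0.2,"ax":0,"ay":0,"az":0},{"x":0,"y":0,"z":0.3,"ax":0,"ay":0,"az":0},{"x":0,"y":0,"z":0.3,"ax":0,"ay":0,"az":0},{"x":0,"y":0,"z":0,"ax":0,"ay":0,"az":0}])

```text
time: 12.05
position: [0.5162, 0.0187, 0.3486]
orientation: [-2.015, -2.405, 0.004]
force: [0.1, 0.3, -0.4]
width: 0.0869
grip_force: 0.0
```

Run:
```python
from look import *
plan(.5145,.019,.082,10)
```

```text
t 12.05 grasp pt [0.5162 0.0187 0.1846] yaw_y 10.1 w 0.0869 q [ 0.56  0.17 -0.74  1.83  0.12  1.2  -0.04]
turn [-0.04 -0.01  0.01] then shift [ 0.013 -0.031  2.052]  shift without turn [ 0.009 -0.022  2.052]
```

Request:
play_rows(commands=[{"x":0.01,"y":-0.03,"z":0.3,"ax":0,"ay":0,"az":0},{"x":0,"y":0,"z":0.4,"ax":0,"ay":0,"az":0},{"x":0,"y":0,"z":0.4,"ax":0,"ay":0,"az":0},{"x":0,"y":0,"z":0.35,"ax":0,"ay":0,"az":0},{"x":0,"y":0,"z":0.25,"ax":0,"ay":0,"az":0},{"x":0,"y":0,"z":0.2,"ax":0,"ay":0,"az":0},{"x":0,"y":0,"z":0.1,"ax":0,"ay":0,"az":0},{"x":0,"y":0,"z":0.04,"ax":0,"ay":0,"az":0},{"x":0,"y":0,"z":0,"ax":0,"ay":0,"az":0}])

```text
time: 12.95
position: [0.5156, 0.018, 0.25]
orientation: [2.02, 2.406, 0.0]
force: [0.1, -0.0, 0.2]
width: 0.0872
grip_force: 0.0
```

Request:
play_rows(commands=[{"x":0,"y":0,"z":0,"ax":0,"ay":0,"az":0},{"x":0,"y":0,"z":0,"ax":0,"ay":0,"az":0},{"x":0,"y":0,"z":0,"ax":0,"ay":0,"az":0},{"x":0,"y":0,"z":0,"ax":0,"ay":0,"az":0},{"x":0,"y":0,"z":0,"ax":0,"ay":0,"az":0},{"x":0,"y":0,"z":0,"ax":0,"ay":0,"az":0},{"x":0,"y":0,"z":0,"ax":0,"ay":0,"az":0}], jaw=0, force=30)

```text
time: 13.65
position: [0.5156, 0.0179, 0.2499]
orientation: [2.02, 2.406, 0.001]
force: [0.0, 0.4, 1.0]
width: 0.0536
grip_force: 30.0
```

Request:
play_rows(commands=[{"x":0,"y":0,"z":-0.1,"ax":0,"ay":0,"az":0},{"x":0,"y":0,"z":-0.3,"ax":0,"ay":0,"az":0},{"x":0,"y":0,"z":-0.5,"ax":0,"ay":0,"az":0},{"x":0,"y":0,"z":-0.6,"ax":0,"ay":0,"az":0},{"x":0,"y":0,"z":-0.6,"ax":0,"ay":0,"az":0},{"x":0,"y":0,"z":-0.4,"ax":0,"ay":0,"az":0},{"x":0,"y":0,"z":-0.2,"ax":0,"ay":0,"az":0},{"x":0,"y":0,"z":0,"ax":0,"ay":0,"az":0}])

```text
time: 14.45
position: [0.5156, 0.0181, 0.3863]
orientation: [2.019, 2.404, 0.002]
force: [0.2, -0.3, -2.9]
width: 0.0538
grip_force: 30.0
```

Run:
```python
from look import *
plan(.4157,.3563,.2,13.4)
```

```text
t 14.45 grasp pt [0.5156 0.0181 0.2223] yaw_y 10.0 w 0.0538 q [ 0.57  0.13 -0.75  1.78  0.09  1.26 -0.02]
turn [ 0.02  0.01 -0.5 ] then shift [ 7.043 -0.377  0.446]  shift without turn [ 7.008 -0.799  0.439]
```

Request:
play_rows(commands=[{"x":0,"y":0,"z":0,"ax":0,"ay":0,"az":-0.5},{"x":0.3,"y":-0.01,"z":0,"ax":0,"ay":0,"az":0},{"x":0.6,"y":-0.03,"z":0,"ax":0,"ay":0,"az":0},{"x":0.6,"y":-0.03,"z":0,"ax":0,"ay":0,"az":0},{"x":0.6,"y":-0.03,"z":0,"ax":0,"ay":0,"az":0},{"x":0.6,"y":-0.03,"z":0,"ax":0,"ay":0,"az":0},{"x":0.6,"y":-0.03,"z":0,"ax":0,"ay":0,"az":0},{"x":0.6,"y":-0.03,"z":0,"ax":0,"ay":0,"az":0},{"x":0.6,"y":-0.03,"z":0,"ax":0,"ay":0,"az":0},{"x":0.6,"y":-0.03,"z":0,"ax":0,"ay":0,"az":0}])

```text
time: 15.45
position: [0.4427, 0.2647, 0.3839]
orientation: [-1.947, -2.464, 0.002]
force: [0.8, -0.7, -2.1]
width: 0.0537
grip_force: 30.0
```

Request:
play_rows(commands=[{"x":0.6,"y":-0.04,"z":0,"ax":0,"ay":0,"az":0},{"x":0.6,"y":-0.04,"z":0,"ax":0,"ay":0,"az":0},{"x":0.5,"y":-0.04,"z":0,"ax":0,"ay":0,"az":0},{"x":0.2,"y":0,"z":0.1,"ax":0,"ay":0,"az":0},{"x":0,"y":0,"z":0.5,"ax":0,"ay":0,"az":0},{"x":0,"y":0,"z":0.6,"ax":0,"ay":0,"az":0},{"x":0,"y":0,"z":0.6,"ax":0,"ay":0,"az":0},{"x":0,"y":0,"z":0.6,"ax":0,"ay":0,"az":0},{"x":0,"y":0,"z":0.4,"ax":0,"ay":0,"az":0},{"x":0,"y":0,"z":0,"ax":0,"ay":0,"az":0}])

```text
time: 16.45
position: [0.4152, 0.3526, 0.2413]
orientation: [-1.947, -2.463, 0.009]
force: [-0.3, 0.1, -3.0]
width: 0.0539
grip_force: 30.0
```

Run:
```python
from look import *
plan(.416,.3555,.033,13.4)
c=grab('wrist','w3')
```

```text
t 16.45 grasp pt [0.4152 0.3526 0.0773] yaw_y 13.4 w 0.0539 q [-0.02  0.42 -0.91  1.87  0.38  1.05 -0.85]
turn [-0.05  0.02 -0.  ] then shift [0.053 0.029 0.886]  shift without turn [0.055 0.034 0.886]
```

View pics/w3.png

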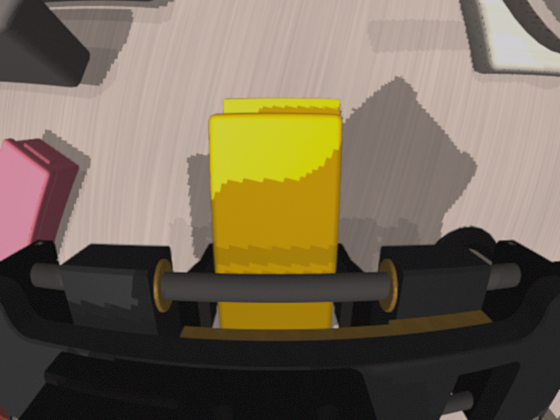

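The wrist view shows the yellow tub, far edge (210..341,115), over its mat, far edge (224..340,99). I'll convert both edges to metres to check the alignment before lowering.

Run:
```python
from look import *
c=dict(np.load('pics/w3.npz'))
print(fplane(c,[224.5,340],[99.5,99.5],.004)*1000, fplane(c,[210,341],[116,114],.0933)*1000)
a=np.radians(103.4);d=np.array([np.cos(a),np.sin(a)])
m=fplane(c,[224.5,340],[99.5,99.5],.004).mean(0)-.087*d;t=fplane(c,[210,341],[116,114],.0933).mean(0)-.075*d;print(m*1000,t*1000)
```

```text
[[359.68836229 432.15556378]
 [433.89830119 450.09918764]] [[371.29808096 420.14213253]
 [420.84212202 432.69190811]]
[416.95539934 356.4958743 ] [413.45119425 353.45882945]
```

Request:
play_rows(commands=[{"x":0.04,"y":0.05,"z":0.2,"ax":0,"ay":0,"az":0},{"x":0,"y":0,"z":0.3,"ax":-0.05,"ay":0,"az":0},{"x":0,"y":0,"z":0.15,"ax":0,"ay":0,"az":0},{"x":0,"y":0,"z":0.08,"ax":0,"ay":0,"az":0},{"x":0,"y":0,"z":0.03,"ax":0,"ay":0,"az":0},{"x":0,"y":0,"z":0,"ax":0,"ay":0,"az":0},{"x":0,"y":0,"z":0,"ax":0,"ay":0,"az":0}])

```text
time: 17.2
position: [0.4185, 0.3568, 0.2072]
orientation: [1.945, 2.463, 0.008]
force: [0.3, -0.4, -4.1]
width: 0.0537
grip_force: 30.0
```

Run:
```python
from look import *
plan(.417,.3555,.033,13.4)
```

```text
t 17.2 grasp pt [0.4185 0.3568 0.0432] yaw_y 13.4 w 0.0537 q [-0.06  0.47 -0.87  1.88  0.44  0.98 -0.89]
turn [ 0.05 -0.    0.  ] then shift [-0.018 -0.035  0.203]  shift without turn [-0.018 -0.036  0.203]
```

Request:
play_rows(commands=[{"x":-0.02,"y":-0.035,"z":0.06,"ax":0.05,"ay":0,"az":0},{"x":0,"y":0,"z":0.05,"ax":0,"ay":0,"az":0},{"x":0,"y":0,"z":0.03,"ax":0,"ay":0,"az":0},{"x":0,"y":0,"z":0.02,"ax":0,"ay":0,"az":0},{"x":0,"y":0,"z":0.02,"ax":0,"ay":0,"az":0},{"x":0,"y":0,"z":0,"ax":0,"ay":0,"az":0},{"x":0,"y":0,"z":0,"ax":0,"ay":0,"az":0}])

```text
time: 17.9
position: [0.4169, 0.3553, 0.1978]
orientation: [-1.947, -2.465, -0.0]
force: [0.1, -0.2, -3.1]
width: 0.0537
grip_force: 30.0
```

Request:
play_rows(commands=[{"x":0,"y":0,"z":0.015,"ax":0,"ay":0,"az":0},{"x":0,"y":0,"z":0.015,"ax":0,"ay":0,"az":0},{"x":0,"y":0,"z":0,"ax":0,"ay":0,"az":0}])

```text
time: 18.2
position: [0.4169, 0.3554, 0.1969]
orientation: [1.947, 2.465, 0.0]
force: [-2.4, -2.3, 5.8]
width: 0.0538
grip_force: 30.0
```

Request:
play_rows(commands=[{"x":0,"y":0,"z":-0.02,"ax":0,"ay":0,"az":0},{"x":0,"y":0,"z":0,"ax":0,"ay":0,"az":0},{"x":0,"y":0,"z":0,"ax":0,"ay":0,"az":0},{"x":0,"y":0,"z":0,"ax":0,"ay":0,"az":0},{"x":0,"y":0,"z":0,"ax":0,"ay":0,"az":0},{"x":0,"y":0,"z":0,"ax":0,"ay":0,"az":0}], jaw=1)

```text
time: 18.8
position: [0.4169, 0.3552, 0.1972]
orientation: [-1.947, -2.466, 0.0]
force: [0.2, -1.1, 0.7]
width: 0.0859
grip_force: 0.0
```

Request:
play_rows(commands=[{"x":0,"y":0,"z":-0.1,"ax":0,"ay":0,"az":0},{"x":0,"y":0,"z":-0.4,"ax":0,"ay":0,"az":0},{"x":0,"y":0,"z":-0.7,"ax":0,"ay":0,"az":0},{"x":0,"y":0,"z":-0.8,"ax":0,"ay":0,"az":0},{"x":0,"y":0,"z":-0.8,"ax":0,"ay":0,"az":0},{"x":0,"y":0,"z":-0.7,"ax":0,"ay":0,"az":0},{"x":0,"y":0,"z":-0.2,"ax":0,"ay":0,"az":0},{"x":0,"y":0,"z":0,"ax":0,"ay":0,"az":0}])

```text
time: 19.6
position: [0.417, 0.3556, 0.3839]
orientation: [1.946, 2.464, 0.004]
force: [0.3, 0.1, 0.5]
width: 0.0869
grip_force: 0.0
```

Run:
```python
from look import *
c=grab('top','t2');M=colmask(c);v,u=np.indices(M['blue'].shape)
W=world(c)
for k,z in(('blue',.057),('green',.057)):
    m=(u>210)&(u<310)&(v>120)&(v<215)&M[k]&(abs(W[...,2]-z)<.02);print(k,rect(c,m,z))
m=(u>60)&(u<175)&(v>170)&(v<250)&M['yellow'];W2=W[...,2];print('ytub',rect(c,m&(W2>.03),.049),'mat',rect(c,m&(W2<.02),.004))
h=cv2.cvtColor(c['color'],cv2.COLOR_BGR2HSV)
m=(u>90)&(u<170)&(v>110)&(v<180)&(h[...,2]<45);print('pot',rect(c,m&(W2>.03),.054),'mat',rect(c,m&(W2<.02),.004))
plan(.517,-.028,.25,99.3)
```

```text
blue (array([500.9,  74.4]), array([ 51.2, 147.8]), 8.8, 1289, array([500.9,  74.5]))
green (array([517.5, -27.9]), array([ 52.7, 148.9]), 9.3, 1345, array([517.3, -27.9]))
ytub (array([410.7, 351.8]), array([ 67.3, 152.8]), -76.2, 1265, array([417. , 348.4])) mat (array([417.6, 350.5]), array([ 77. , 162.3]), -76.6, 610, array([415.7, 327.6]))
pot (array([544.5, 380. ]), array([ 51.9, 146.8]), -54.3, 382, array([569. , 344.3])) mat (array([571.2, 342.9]), array([68.9, 77.7]), -29.6, 260, array([566.8, 338.5]))
t 19.65 grasp pt [0.4169 0.3551 0.2183] yaw_y 13.4 w 0.0871 q [ 0.06  0.27 -0.98  1.71  0.23  1.29 -0.74]
turn [ 0.000e+00  1.000e-02 -1.249e+01] then shift [-0.737 -7.886 -0.634]  shift without turn [-7.918  0.173 -0.633]
```

View pics/t2.png

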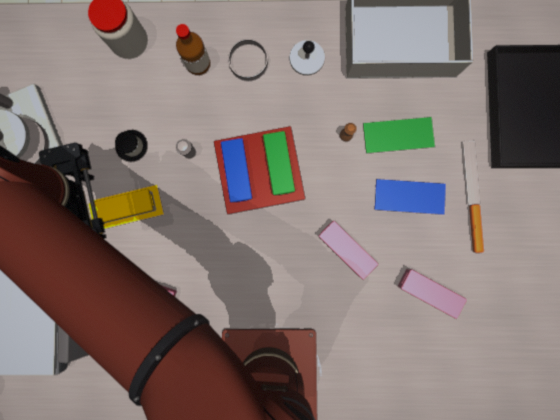

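The top view shows the yellow tub on its mat at (128,207), the pot on the black mat at (131,145), and the blue (237,170) and green (279,163) tubs now clear. Green is next.

Request:
play_rows(commands=[{"x":-0.4,"y":0.01,"z":0,"ax":0,"ay":0,"az":0},{"x":-0.7,"y":0.015,"z":0,"ax":0,"ay":0,"az":0},{"x":-0.7,"y":0.015,"z":0,"ax":0,"ay":0,"az":0},{"x":-0.7,"y":0.015,"z":0,"ax":0,"ay":0,"az":0},{"x":-0.7,"y":0.015,"z":0,"ax":0,"ay":0,"az":0},{"x":-0.7,"y":0.015,"z":0,"ax":0,"ay":0,"az":0},{"x":-0.7,"y":0.015,"z":0,"ax":0,"ay":0,"az":0},{"x":-0.7,"y":0.015,"z":0,"ax":0,"ay":0,"az":0},{"x":-0.7,"y":0.015,"z":0,"ax":0,"ay":0,"az":0},{"x":-0.7,"y":0.015,"z":0,"ax":0,"ay":0,"az":0}])

```text
time: 20.65
position: [0.5013, 0.0293, 0.3804]
orientation: [-1.946, -2.464, 0.003]
force: [0.9, -0.1, -0.7]
width: 0.0872
grip_force: 0.0
```

Request:
play_rows(commands=[{"x":-0.7,"y":0.015,"z":0,"ax":0,"ay":0,"az":0},{"x":-0.5,"y":0.01,"z":0,"ax":0,"ay":0,"az":0},{"x":0,"y":0,"z":0,"ax":0,"ay":0,"az":-0.5},{"x":0,"y":0,"z":0,"ax":0,"ay":0,"az":-1},{"x":0,"y":0,"z":0,"ax":0,"ay":0,"az":-1},{"x":0,"y":0,"z":0,"ax":0,"ay":0,"az":-1},{"x":0,"y":0,"z":0,"ax":0,"ay":0,"az":-1},{"x":0,"y":0,"z":0,"ax":0,"ay":0,"az":-1},{"x":0,"y":0,"z":0,"ax":0,"ay":0,"az":-1},{"x":0,"y":0,"z":0,"ax":0,"ay":0,"az":-1}])

```text
time: 21.65
position: [0.5162, -0.0273, 0.3802]
orientation: [-0.672, -3.066, -0.0]
force: [-0.8, -0.1, 0.3]
width: 0.0871
grip_force: 0.0
```

Request:
play_rows(commands=[{"x":0,"y":0,"z":0,"ax":0,"ay":0,"az":-1},{"x":0,"y":0,"z":0,"ax":0,"ay":0,"az":-1},{"x":0,"y":0,"z":0,"ax":0,"ay":0,"az":-1},{"x":0,"y":0,"z":0,"ax":0,"ay":0,"az":-1},{"x":0,"y":0,"z":0,"ax":0,"ay":0,"az":-1},{"x":0,"y":0,"z":0,"ax":0,"ay":0,"az":0}])

```text
time: 22.25
position: [0.5163, -0.0273, 0.3805]
orientation: [0.259, -3.128, -0.002]
force: [-0.4, -0.1, 1.1]
width: 0.0866
grip_force: 0.0
```

Run:
```python
from look import *
plan(.517,-.028,.038,99.3)
c=grab('wrist','w4');M=colmask(c)
print(frect(c,M['green'],.057),frect(c,M['blue'],.057))
```

```text
t 22.25 grasp pt [ 0.5163 -0.0273  0.2165] yaw_y 99.5 w 0.0866 q [ 0.77  0.16 -0.87  1.78  0.13  1.26  1.6 ]
turn [ 0.01 -0.02  0.02] then shift [-0.011 -0.016  3.569]  shift without turn [-0.021 -0.021  3.569]
(array([516.1, -27.6]), array([ 52.7, 143.9]), 9.2) (array([499.6,  73.5]), array([ 52.9, 143.8]), 8.9)
```

Request:
play_rows(commands=[{"x":0,"y":-0.015,"z":0.3,"ax":0,"ay":0,"az":0},{"x":0,"y":0,"z":0.6,"ax":0,"ay":0,"az":0},{"x":0,"y":0,"z":0.6,"ax":0,"ay":0,"az":0},{"x":0,"y":0,"z":0.6,"ax":0,"ay":0,"az":0},{"x":0,"y":0,"z":0.5,"ax":0,"ay":0,"az":0},{"x":0,"y":0,"z":0.4,"ax":0,"ay":0,"az":0},{"x":0,"y":0,"z":0.25,"ax":0,"ay":0,"az":0},{"x":0,"y":0,"z":0.15,"ax":0,"ay":0,"az":0},{"x":0,"y":0,"z":0.07,"ax":0,"ay":0,"az":0},{"x":0,"y":0,"z":0,"ax":0,"ay":0,"az":0}])

```text
time: 23.3
position: [0.517, -0.0277, 0.2088]
orientation: [-0.256, 3.131, 0.0]
force: [0.1, 0.2, 0.3]
width: 0.0867
grip_force: 0.0
```

Request:
play_rows(commands=[{"x":0,"y":0,"z":0,"ax":0,"ay":0,"az":0},{"x":0,"y":0,"z":0,"ax":0,"ay":0,"az":0},{"x":0,"y":0,"z":0,"ax":0,"ay":0,"az":0},{"x":0,"y":0,"z":0,"ax":0,"ay":0,"az":0},{"x":0,"y":0,"z":0,"ax":0,"ay":0,"az":0},{"x":0,"y":0,"z":0,"ax":0,"ay":0,"az":0},{"x":0,"y":0,"z":0,"ax":0,"ay":0,"az":0}], jaw=0, force=30)

```text
time: 24.0
position: [0.517, -0.0278, 0.2089]
orientation: [-0.256, 3.131, -0.0]
force: [-0.6, 0.4, 2.6]
width: 0.0538
grip_force: 30.0
```

Request:
play_rows(commands=[{"x":0,"y":0,"z":-0.1,"ax":0,"ay":0,"az":0},{"x":0,"y":0,"z":-0.3,"ax":0,"ay":0,"az":0},{"x":0,"y":0,"z":-0.5,"ax":0,"ay":0,"az":0},{"x":0,"y":0,"z":-0.6,"ax":0,"ay":0,"az":0},{"x":0,"y":0,"z":-0.6,"ax":0,"ay":0,"az":0},{"x":0,"y":0,"z":-0.6,"ax":0,"ay":0,"az":0},{"x":0,"y":0,"z":-0.5,"ax":0,"ay":0,"az":0},{"x":0,"y":0,"z":-0.2,"ax":0,"ay":0,"az":0},{"x":0,"y":0,"z":0,"ax":0,"ay":0,"az":0}])

```text
time: 24.9
position: [0.5171, -0.0275, 0.3802]
orientation: [-0.256, 3.129, -0.002]
force: [-0.1, 0.0, -1.4]
width: 0.0538
grip_force: 30.0
```

Run:
```python
from look import *
plan(.595,-.3302,.2,4.8)
```

```text
t 24.9 grasp pt [ 0.5171 -0.0275  0.2162] yaw_y 99.4 w 0.0538 q [ 0.78  0.16 -0.88  1.78  0.13  1.26  1.6 ]
turn [-2.000e-02  1.000e-02 -1.243e+01] then shift [ 6.163 -1.046  0.325]  shift without turn [-0.553 -6.226  0.334]
```

Request:
play_rows(commands=[{"x":0,"y":0,"z":0,"ax":0,"ay":0,"az":0.5},{"x":0,"y":0,"z":0,"ax":0,"ay":0,"az":1},{"x":0,"y":0,"z":0,"ax":0,"ay":0,"az":1},{"x":0,"y":0,"z":0,"ax":0,"ay":0,"az":1},{"x":0,"y":0,"z":0,"ax":0,"ay":0,"az":1},{"x":0,"y":0,"z":0,"ax":0,"ay":0,"az":1},{"x":0,"y":0,"z":0,"ax":0,"ay":0,"az":1},{"x":0,"y":0,"z":0,"ax":0,"ay":0,"az":1},{"x":0,"y":0,"z":0,"ax":0,"ay":0,"az":1},{"x":0,"y":0,"z":0,"ax":0,"ay":0,"az":1}])

```text
time: 25.9
position: [0.5164, -0.0278, 0.3771]
orientation: [-1.48, -2.768, 0.001]
force: [0.0, 0.4, -2.2]
width: 0.0541
grip_force: 30.0
```

Request:
play_rows(commands=[{"x":0,"y":0,"z":0,"ax":0,"ay":0,"az":1},{"x":0,"y":0,"z":0,"ax":0,"ay":0,"az":1},{"x":0,"y":0,"z":0,"ax":0,"ay":0,"az":1},{"x":0,"y":0,"z":0,"ax":0,"ay":0,"az":1},{"x":0,"y":0,"z":0,"ax":0,"ay":0,"az":0.26},{"x":0,"y":0,"z":0,"ax":0,"ay":0,"az":0}])

```text
time: 26.5
position: [0.5164, -0.0277, 0.3772]
orientation: [-2.126, -2.31, 0.002]
force: [0.3, -0.1, -1.7]
width: 0.0537
grip_force: 30.0
```

Request:
play_rows(commands=[{"x":-0.3,"y":0.05,"z":0,"ax":0,"ay":0,"az":0},{"x":-0.6,"y":0.1,"z":0,"ax":0,"ay":0,"az":0},{"x":-0.6,"y":0.1,"z":0,"ax":0,"ay":0,"az":0},{"x":-0.6,"y":0.1,"z":0,"ax":0,"ay":0,"az":0},{"x":-0.6,"y":0.1,"z":0,"ax":0,"ay":0,"az":0},{"x":-0.6,"y":0.1,"z":0,"ax":0,"ay":0,"az":0},{"x":-0.6,"y":0.1,"z":0,"ax":0,"ay":0,"az":0},{"x":-0.6,"y":0.1,"z":0,"ax":0,"ay":0,"az":0},{"x":-0.6,"y":0.1,"z":0,"ax":0,"ay":0,"az":0},{"x":-0.6,"y":0.1,"z":0,"ax":0,"ay":0,"az":0}])

```text
time: 27.5
position: [0.5875, -0.3106, 0.3776]
orientation: [-2.127, -2.311, 0.002]
force: [0.2, 0.4, -2.2]
width: 0.054
grip_force: 30.0
```

Run:
```python
from look import *
plan(.595,-.3302,.037,4.8)
```

```text
t 27.5 grasp pt [ 0.5875 -0.3106  0.2136] yaw_y 4.8 w 0.054 q [ 0.82  0.43 -0.55  1.44  0.23  1.34  0.34]
turn [-0.01 -0.   -0.01] then shift [-0.403  0.117  3.532]  shift without turn [-0.404  0.123  3.531]
```

Request:
play_rows(commands=[{"x":-0.3,"y":0.09,"z":0,"ax":0,"ay":0,"az":0},{"x":-0.1,"y":0.03,"z":0.1,"ax":0,"ay":0,"az":0},{"x":0,"y":0,"z":0.5,"ax":0,"ay":0,"az":0},{"x":0,"y":0,"z":0.6,"ax":0,"ay":0,"az":0},{"x":0,"y":0,"z":0.6,"ax":0,"ay":0,"az":0},{"x":0,"y":0,"z":0.5,"ax":0,"ay":0,"az":0},{"x":0,"y":0,"z":0.4,"ax":0,"ay":0,"az":0},{"x":0,"y":0,"z":0.2,"ax":0,"ay":0,"az":0},{"x":0,"y":0,"z":0,"ax":0,"ay":0,"az":0},{"x":0,"y":0,"z":0,"ax":0,"ay":0,"az":0}])

```text
time: 28.5
position: [0.5957, -0.3272, 0.2344]
orientation: [2.127, 2.312, 0.001]
force: [0.3, -0.3, -1.5]
width: 0.0536
grip_force: 30.0
```

Run:
```python
from look import *
plan(.595,-.3302,.037,4.8)
c=grab('wrist','w5')
```

```text
t 28.5 grasp pt [ 0.5957 -0.3272  0.0704] yaw_y 4.8 w 0.0536 q [ 0.81  0.57 -0.51  1.54  0.3   1.1   0.31]
turn [ 0.01  0.   -0.  ] then shift [-0.058 -0.019  0.669]  shift without turn [-0.058 -0.019  0.669]
```

View pics/w5.png

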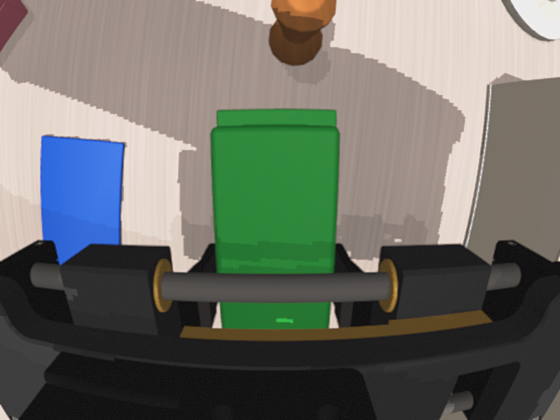

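Green tub, far edge (211..339,128), over the green mat, far edge (217..336,110). The pestle stands clear at (300,30).

Run:
```python
from look import *
c=dict(np.load('pics/w5.npz'))
a=np.radians(94.8);d=np.array([np.cos(a),np.sin(a)])
m=fplane(c,[217,336.5],[110.5,110],.004);t=fplane(c,[211,339],[129,128],.0825);print(m*1000,t*1000,(m.mean(0)-.087*d)*1000,(t.mean(0)-.075*d)*1000)
```

```text
[[ 550.95982736 -247.71403874]
 [ 627.35579148 -240.98099519]] [[ 563.28748179 -258.78747575]
 [ 614.74553267 -254.12336035]] [ 596.43778179 -331.04239572] [ 595.29234548 -331.19238249]
```

```bash
cat >> look.py <<'E'
def placed(c,key,bx,zl):
    W2=world(c)[...,2];v,u=np.indices(W2.shape);a,b,x,y=bx
    h=cv2.cvtColor(c['color'],cv2.COLOR_BGR2HSV);k=(h[...,2]<55) if key=='black' else colmask(c)[key]
    m=(u>a)&(u<b)&(v>x)&(v<y)&k;print(key,'tub',rect(c,m&(abs(W2-zl)<.013),zl),'mat',rect(c,m&(abs(W2-.004)<.012),.004))
E
python3 - <<'E'
from look import *
c=grab('top','t3')
placed(c,'yellow',(80,175,170,250),.049);placed(c,'black',(100,160,115,175),.054)
s=grab('side','s3')
cv2.imwrite('pics/s3c.png',cv2.resize(s['color'][200:420,250:530],None,fx=2.5,fy=2.5))
E
```

```text
yellow tub (array([415. , 353.2]), array([ 54.5, 151.6]), -76.6, 1388, array([414.9, 353.8])) mat (array([416.6, 356.1]), array([ 76.2, 172.9]), -76.6, 641, array([412.4, 335.9]))
black tub (array([570.5, 340.7]), array([51.2, 51.7]), 0.9, 373, array([571.5, 341.9])) mat (array([571.6, 342.6]), array([68.9, 78.7]), -29.6, 269, array([567.7, 337.8]))
```

View pics/s3c.png

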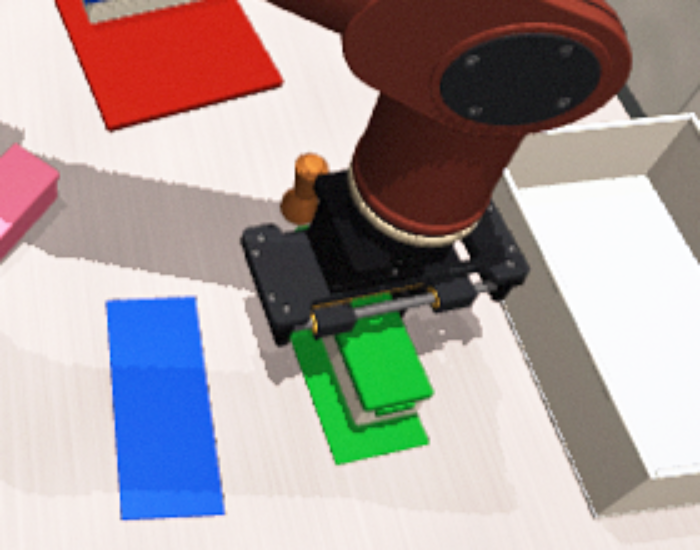

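The side crop shows the green tub hanging over its mat, with the lid's near end at crop (350..432, 400) and the mat's near end at (337,463)–(428,443). I'll cast both, and recheck the pot and yellow tub using depth only.

Run:
```python
from look import *
s=dict(np.load('pics/s3.npz'));f=lambda p:(np.array(p)/2.5+[250,200])
a=np.radians(94.8);d=np.array([np.cos(a),np.sin(a)])
L=f([[355,408],[432,394]]);Mt=f([[337,464],[429,443]])
l=plane(s,L[:,0],L[:,1],.0825);m=plane(s,Mt[:,0],Mt[:,1],.004)
print('side lid',l*1000,(l.mean(0)+.075*d)*1000,'mat',m*1000,(m.mean(0)+.087*d)*1000)
c=dict(np.load('pics/t3.npz'));W=world(c);
for nm,ctr,r,zl in(('pot',(.573,.346),.06,.054),('ytub',(.4157,.3563),.1,.049)):
    k=(np.hypot(W[...,0]-ctr[0],W[...,1]-ctr[1])<r)&(W[...,2]>zl-.008)&(W[...,2]<zl+.01)
    print(nm,np.round(np.percentile(W[...,2][k],[5,50,95]),4),rect(c,k,zl))
```

```text
side lid [[ 566.48593206 -404.91527463]
 [ 625.02226651 -401.95021495]] [ 589.47826103 -328.69578034] mat [[ 564.73269887 -419.09686094]
 [ 640.48360946 -412.64692626]] [ 595.32818179 -329.17701484]
pot [0.0497 0.0533 0.0566] (array([570.4, 342. ]), array([51.6, 53.9]), 89.5, 387, array([571.4, 342.2]))
ytub [0.045  0.0483 0.0515] (array([414.8, 354.1]), array([ 54.5, 150.8]), -76.6, 1386, array([414.7, 354.3]))
```

Request:
play_rows(commands=[{"x":-0.03,"y":0,"z":0.15,"ax":0,"ay":0,"az":0},{"x":0,"y":0,"z":0.2,"ax":0,"ay":0,"az":0},{"x":0,"y":0,"z":0.12,"ax":0,"ay":0,"az":0},{"x":0,"y":0,"z":0.07,"ax":0,"ay":0,"az":0},{"x":0,"y":0,"z":0.03,"ax":0,"ay":0,"az":0},{"x":0,"y":0,"z":0.02,"ax":0,"ay":0,"az":0},{"x":0,"y":0,"z":0,"ax":0,"ay":0,"az":0},{"x":0,"y":0,"z":0,"ax":0,"ay":0,"az":0}])

```text
time: 29.45
position: [0.5957, -0.3288, 0.2046]
orientation: [2.127, 2.311, 0.0]
force: [-0.2, -0.3, -1.8]
width: 0.0536
grip_force: 30.0
```

Request:
play_rows(commands=[{"x":0,"y":0,"z":0.03,"ax":0,"ay":0,"az":0},{"x":0,"y":0,"z":0.02,"ax":0,"ay":0,"az":0},{"x":0,"y":0,"z":0.015,"ax":0,"ay":0,"az":0},{"x":0,"y":0,"z":0,"ax":0,"ay":0,"az":0},{"x":0,"y":0,"z":0,"ax":0,"ay":0,"az":0}])

```text
time: 29.95
position: [0.5956, -0.3288, 0.201]
orientation: [2.128, 2.311, 0.0]
force: [-1.3, 0.1, -1.9]
width: 0.0537
grip_force: 30.0
```

Request:
play_rows(commands=[{"x":0,"y":0,"z":0.015,"ax":0,"ay":0,"az":0},{"x":0,"y":0,"z":0.01,"ax":0,"ay":0,"az":0},{"x":0,"y":0,"z":0,"ax":0,"ay":0,"az":0}])

```text
time: 30.25
position: [0.5956, -0.3287, 0.201]
orientation: [2.128, 2.311, -0.0]
force: [-5.0, 1.4, 9.8]
width: 0.0538
grip_force: 30.0
```

Contact. Release and rise.

Request:
play_rows(commands=[{"x":0,"y":0,"z":-0.02,"ax":0,"ay":0,"az":0},{"x":0,"y":0,"z":0,"ax":0,"ay":0,"az":0},{"x":0,"y":0,"z":0,"ax":0,"ay":0,"az":0},{"x":0,"y":0,"z":0,"ax":0,"ay":0,"az":0},{"x":0,"y":0,"z":0,"ax":0,"ay":0,"az":0},{"x":0,"y":0,"z":0,"ax":0,"ay":0,"az":0}], jaw=1)

```text
time: 30.85
position: [0.5956, -0.3288, 0.2006]
orientation: [-2.127, -2.311, -0.0]
force: [-0.8, 0.6, -0.1]
width: 0.0862
grip_force: 0.0
```

Request:
play_rows(commands=[{"x":0,"y":0,"z":-0.1,"ax":0,"ay":0,"az":0},{"x":0,"y":0,"z":-0.4,"ax":0,"ay":0,"az":0},{"x":0,"y":0,"z":-0.7,"ax":0,"ay":0,"az":0},{"x":0,"y":0,"z":-0.8,"ax":0,"ay":0,"az":0},{"x":0,"y":0,"z":-0.8,"ax":0,"ay":0,"az":0},{"x":0,"y":0,"z":-0.5,"ax":0,"ay":0,"az":0},{"x":0,"y":0,"z":-0.2,"ax":0,"ay":0,"az":0},{"x":0,"y":0,"z":0,"ax":0,"ay":0,"az":0}])

```text
time: 31.65
position: [0.5958, -0.3288, 0.3772]
orientation: [2.126, 2.31, 0.001]
force: [-0.0, 0.3, -0.8]
width: 0.0866
grip_force: 0.0
```

Run:
```python
from look import *
plan(.5005,.074,.22,98.8)
c=grab('wrist','w6');M=colmask(c)
print(c['origin'])
```

```text
t 31.65 grasp pt [ 0.5958 -0.3288  0.2132] yaw_y 4.7 w 0.0866 q [ 0.82  0.46 -0.54  1.39  0.24  1.35  0.36]
turn [ 0.02 -0.   12.5 ] then shift [-0.651 -8.253 -0.136]  shift without turn [ 8.186 -1.233 -0.15 ]
[ 0.58924413 -0.25841815  0.35629529]
```

Request:
play_rows(commands=[{"x":0.4,"y":-0.06,"z":0,"ax":0,"ay":0,"az":0},{"x":0.7,"y":-0.105,"z":0,"ax":0,"ay":0,"az":0},{"x":0.7,"y":-0.105,"z":0,"ax":0,"ay":0,"az":0},{"x":0.7,"y":-0.105,"z":0,"ax":0,"ay":0,"az":0},{"x":0.7,"y":-0.105,"z":0,"ax":0,"ay":0,"az":0},{"x":0.7,"y":-0.105,"z":0,"ax":0,"ay":0,"az":0},{"x":0.7,"y":-0.105,"z":0,"ax":0,"ay":0,"az":0},{"x":0.7,"y":-0.105,"z":0,"ax":0,"ay":0,"az":0},{"x":0.7,"y":-0.105,"z":0,"ax":0,"ay":0,"az":0},{"x":0.7,"y":-0.105,"z":0,"ax":0,"ay":0,"az":0}])

```text
time: 32.7
position: [0.5167, 0.0019, 0.3738]
orientation: [-2.126, -2.309, 0.003]
force: [0.5, -0.1, -0.1]
width: 0.087
grip_force: 0.0
```

Request:
play_rows(commands=[{"x":0.7,"y":-0.105,"z":0,"ax":0,"ay":0,"az":0},{"x":0.7,"y":-0.105,"z":0,"ax":0,"ay":0,"az":0},{"x":0.1,"y":-0.02,"z":0,"ax":0,"ay":0,"az":0.5},{"x":0,"y":0,"z":0,"ax":0,"ay":0,"az":1},{"x":0,"y":0,"z":0,"ax":0,"ay":0,"az":1},{"x":0,"y":0,"z":0,"ax":0,"ay":0,"az":1},{"x":0,"y":0,"z":0,"ax":0,"ay":0,"az":1},{"x":0,"y":0,"z":0,"ax":0,"ay":0,"az":1},{"x":0,"y":0,"z":0,"ax":0,"ay":0,"az":1},{"x":0,"y":0,"z":0,"ax":0,"ay":0,"az":1}])

```text
time: 33.7
position: [0.4996, 0.0743, 0.3737]
orientation: [-2.923, -1.148, 0.005]
force: [-0.9, -0.3, 0.0]
width: 0.087
grip_force: 0.0
```

Request:
play_rows(commands=[{"x":0,"y":0,"z":0,"ax":0,"ay":0,"az":1},{"x":0,"y":0,"z":0,"ax":0,"ay":0,"az":1},{"x":0,"y":0,"z":0,"ax":0,"ay":0,"az":1},{"x":0,"y":0,"z":0,"ax":0,"ay":0,"az":1},{"x":0,"y":0,"z":0,"ax":0,"ay":0,"az":1},{"x":0,"y":0,"z":0,"ax":0,"ay":0,"az":0}])

```text
time: 34.3
position: [0.4997, 0.0743, 0.3739]
orientation: [-3.132, -0.238, 0.005]
force: [-0.3, 1.2, 0.1]
width: 0.0868
grip_force: 0.0
```

Run:
```python
from look import *
plan(.5005,.074,.042,98.8)
c=grab('wrist','w7');M=colmask(c)
print(frect(c,M['blue'],.057))
c=grab('top','t4')
placed(c,'green',(345,450,95,170),.049)
```

```text
t 34.3 grasp pt [0.4997 0.0743 0.2099] yaw_y -81.3 w 0.0868 q [ 0.42  0.11 -0.69  1.82  0.07  1.24 -1.71]
turn [-0.    0.02 -0.02] then shift [0.015 0.009 3.359]  shift without turn [0.025 0.011 3.359]
(array([502.6,  76. ]), array([ 51.6, 146.8]), 9.0)
green tub (array([ 593., -330.]), array([ 54.1, 149.2]), -85.5, 1323, array([ 593.3, -330.1])) mat (array([ 595.6, -330.3]), array([ 74.4, 169.9]), -85.2, 487, array([ 581.7, -310.9]))
```

Request:
play_rows(commands=[{"x":0.03,"y":0,"z":0.3,"ax":0,"ay":0,"az":0},{"x":0,"y":0,"z":0.6,"ax":0,"ay":0,"az":0},{"x":0,"y":0,"z":0.6,"ax":0,"ay":0,"az":0},{"x":0,"y":0,"z":0.6,"ax":0,"ay":0,"az":0},{"x":0,"y":0,"z":0.5,"ax":0,"ay":0,"az":0},{"x":0,"y":0,"z":0.35,"ax":0,"ay":0,"az":0},{"x":0,"y":0,"z":0.2,"ax":0,"ay":0,"az":0},{"x":0,"y":0,"z":0.15,"ax":0,"ay":0,"az":0},{"x":0,"y":0,"z":0.06,"ax":0,"ay":0,"az":0},{"x":0,"y":0,"z":0,"ax":0,"ay":0,"az":0}])

```text
time: 35.4
position: [0.5017, 0.075, 0.2078]
orientation: [-3.132, -0.242, -0.0]
force: [-0.2, 0.5, 0.3]
width: 0.0873
grip_force: 0.0
```

Request:
play_rows(commands=[{"x":0,"y":0,"z":0,"ax":0,"ay":0,"az":0},{"x":0,"y":0,"z":0,"ax":0,"ay":0,"az":0},{"x":0,"y":0,"z":0,"ax":0,"ay":0,"az":0},{"x":0,"y":0,"z":0,"ax":0,"ay":0,"az":0},{"x":0,"y":0,"z":0,"ax":0,"ay":0,"az":0},{"x":0,"y":0,"z":0,"ax":0,"ay":0,"az":0},{"x":0,"y":0,"z":0,"ax":0,"ay":0,"az":0}], jaw=0, force=30)

```text
time: 36.1
position: [0.5016, 0.075, 0.2079]
orientation: [-3.132, -0.241, -0.0]
force: [-0.5, 0.1, 2.5]
width: 0.0538
grip_force: 30.0
```

Request:
play_rows(commands=[{"x":0,"y":0,"z":-0.1,"ax":0,"ay":0,"az":0},{"x":0,"y":0,"z":-0.3,"ax":0,"ay":0,"az":0},{"x":0,"y":0,"z":-0.5,"ax":0,"ay":0,"az":0},{"x":0,"y":0,"z":-0.6,"ax":0,"ay":0,"az":0},{"x":0,"y":0,"z":-0.6,"ax":0,"ay":0,"az":0},{"x":0,"y":0,"z":-0.6,"ax":0,"ay":0,"az":0},{"x":0,"y":0,"z":-0.5,"ax":0,"ay":0,"az":0},{"x":0,"y":0,"z":-0.2,"ax":0,"ay":0,"az":0},{"x":0,"y":0,"z":0,"ax":0,"ay":0,"az":0}])

```text
time: 37.0
position: [0.5018, 0.0751, 0.3793]
orientation: [3.132, 0.241, 0.004]
force: [-0.1, 0.1, -2.4]
width: 0.0537
grip_force: 30.0
```

Run:
```python
from look import *
plan(.439,-.3543,.2,-4.3)
```

```text
t 37.0 grasp pt [0.5018 0.0751 0.2153] yaw_y -81.2 w 0.0537 q [ 0.42  0.11 -0.7   1.81  0.07  1.24 -1.71]
turn [  0.02  -0.02 -11.18] then shift [-8.658 -0.608  0.306]  shift without turn [-2.555  8.295  0.304]
```

Request:
play_rows(commands=[{"x":0,"y":0,"z":0,"ax":0,"ay":0,"az":-0.5},{"x":0,"y":0,"z":0,"ax":0,"ay":0,"az":-1},{"x":0,"y":0,"z":0,"ax":0,"ay":0,"az":-1},{"x":0,"y":0,"z":0,"ax":0,"ay":0,"az":-1},{"x":0,"y":0,"z":0,"ax":0,"ay":0,"az":-1},{"x":0,"y":0,"z":0,"ax":0,"ay":0,"az":-1},{"x":0,"y":0,"z":0,"ax":0,"ay":0,"az":-1},{"x":0,"y":0,"z":0,"ax":0,"ay":0,"az":-1},{"x":0,"y":0,"z":0,"ax":0,"ay":0,"az":-1},{"x":0,"y":0,"z":0,"ax":0,"ay":0,"az":-1}])

```text
time: 38.0
position: [0.5011, 0.0748, 0.3761]
orientation: [-2.501, -1.899, 0.003]
force: [0.5, 1.0, -3.1]
width: 0.0535
grip_force: 30.0
```

Request:
play_rows(commands=[{"x":0,"y":0,"z":0,"ax":0,"ay":0,"az":-1},{"x":0,"y":0,"z":0,"ax":0,"ay":0,"az":-0.68},{"x":-0.3,"y":-0.02,"z":0,"ax":0,"ay":0,"az":0},{"x":-0.6,"y":-0.042,"z":0,"ax":0,"ay":0,"az":0},{"x":-0.65,"y":-0.045,"z":0,"ax":0,"ay":0,"az":0},{"x":-0.65,"y":-0.045,"z":0,"ax":0,"ay":0,"az":0},{"x":-0.65,"y":-0.045,"z":0,"ax":0,"ay":0,"az":0},{"x":-0.65,"y":-0.045,"z":0,"ax":0,"ay":0,"az":0},{"x":-0.65,"y":-0.045,"z":0,"ax":0,"ay":0,"az":0},{"x":-0.65,"y":-0.045,"z":0,"ax":0,"ay":0,"az":0}])

```text
time: 39.0
position: [0.466, -0.1644, 0.3761]
orientation: [-2.302, -2.134, 0.001]
force: [0.5, 0.4, -1.8]
width: 0.0538
grip_force: 30.0
```

Request:
play_rows(commands=[{"x":-0.65,"y":-0.045,"z":0,"ax":0,"ay":0,"az":0},{"x":-0.65,"y":-0.045,"z":0,"ax":0,"ay":0,"az":0},{"x":-0.65,"y":-0.045,"z":0,"ax":0,"ay":0,"az":0},{"x":-0.65,"y":-0.045,"z":0,"ax":0,"ay":0,"az":0},{"x":-0.65,"y":-0.045,"z":0,"ax":0,"ay":0,"az":0},{"x":-0.4,"y":-0.03,"z":0,"ax":0,"ay":0,"az":0},{"x":-0.2,"y":0,"z":0,"ax":0,"ay":0,"az":0},{"x":0,"y":0,"z":0,"ax":0,"ay":0,"az":0}])

```text
time: 39.8
position: [0.4395, -0.3546, 0.3768]
orientation: [-2.304, -2.134, -0.0]
force: [0.2, 1.1, -3.0]
width: 0.0537
grip_force: 30.0
```

Run:
```python
from look import *
plan(.439,-.3543,.07,-4.3)
```

```text
t 39.8 grasp pt [ 0.4395 -0.3546  0.2128] yaw_y -4.4 w 0.0537 q [ 0.98  0.21 -0.43  1.7   0.09  1.26  0.45]
turn [-0.01 -0.01 -0.01] then shift [ 0.005 -0.01   2.857]  shift without turn [ 2.000e-03 -7.000e-03  2.857e+00]
```

Request:
play_rows(commands=[{"x":0,"y":-0.01,"z":0.3,"ax":0,"ay":0,"az":0},{"x":0,"y":0,"z":0.5,"ax":0,"ay":0,"az":0},{"x":0,"y":0,"z":0.6,"ax":0,"ay":0,"az":0},{"x":0,"y":0,"z":0.6,"ax":0,"ay":0,"az":0},{"x":0,"y":0,"z":0.5,"ax":0,"ay":0,"az":0},{"x":0,"y":0,"z":0.3,"ax":0,"ay":0,"az":0},{"x":0,"y":0,"z":0.05,"ax":0,"ay":0,"az":0},{"x":0,"y":0,"z":0,"ax":0,"ay":0,"az":0},{"x":0,"y":0,"z":0,"ax":0,"ay":0,"az":0}])

```text
time: 40.7
position: [0.4398, -0.3541, 0.2365]
orientation: [2.302, 2.135, 0.001]
force: [-0.2, 0.7, -2.3]
width: 0.0535
grip_force: 30.0
```

Run:
```python
from look import *
plan(.439,-.3543,.036,-4.3)
c=grab('wrist','w8')
```

```text
t 40.7 grasp pt [ 0.4398 -0.3541  0.0725] yaw_y -4.3 w 0.0535 q [ 0.95  0.34 -0.41  1.84  0.16  0.99  0.39]
turn [ 0.01  0.01 -0.  ] then shift [-0.006 -0.015  0.73 ]  shift without turn [-0.005 -0.017  0.73 ]
```

View pics/w8.png

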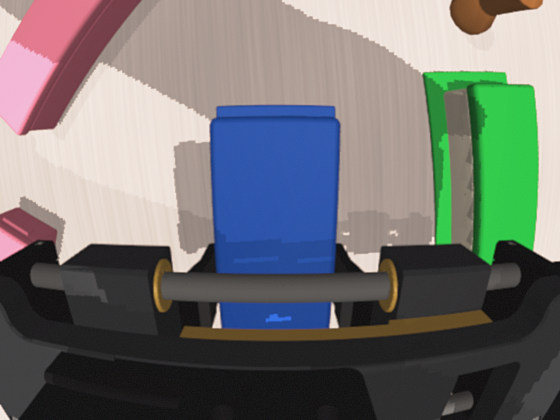

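Blue tub, far edge (211..340,119), over the blue mat, far edge (217..335,107). I'll check with numbers.

Run:
```python
from look import *
c=dict(np.load('pics/w8.npz'))
a=np.radians(85.7);d=np.array([np.cos(a),np.sin(a)])
m=fplane(c,[217,335.5],[107,106.5],.004);t=fplane(c,[211,339.5],[120,119],.0725-.0319+.045)
print((m.mean(0)-.087*d)*1000,(t.mean(0)-.075*d)*1000)
```

```text
[ 440.02256611 -355.90565663] [ 439.31545708 -354.59653113]
```

Request:
play_rows(commands=[{"x":-0.02,"y":0,"z":0.15,"ax":0,"ay":0,"az":0},{"x":0,"y":0,"z":0.2,"ax":0,"ay":0,"az":0},{"x":0,"y":0,"z":0.15,"ax":0,"ay":0,"az":0},{"x":0,"y":0,"z":0.08,"ax":0,"ay":0,"az":0},{"x":0,"y":0,"z":0.04,"ax":0,"ay":0,"az":0},{"x":0,"y":0,"z":0.02,"ax":0,"ay":0,"az":0},{"x":0,"y":0,"z":0.02,"ax":0,"ay":0,"az":0},{"x":0,"y":0,"z":0,"ax":0,"ay":0,"az":0},{"x":0,"y":0,"z":0,"ax":0,"ay":0,"az":0}])

```text
time: 41.65
position: [0.4392, -0.3551, 0.2025]
orientation: [2.304, 2.136, 0.0]
force: [-0.2, 0.5, -2.7]
width: 0.0538
grip_force: 30.0
```

Request:
play_rows(commands=[{"x":0,"y":0,"z":0.02,"ax":0,"ay":0,"az":0},{"x":0,"y":0,"z":0.015,"ax":0,"ay":0,"az":0},{"x":0,"y":0,"z":0.015,"ax":0,"ay":0,"az":0},{"x":0,"y":0,"z":0.01,"ax":0,"ay":0,"az":0},{"x":0,"y":0,"z":0,"ax":0,"ay":0,"az":0}])

```text
time: 42.15
position: [0.4391, -0.3551, 0.1999]
orientation: [2.304, 2.136, -0.0]
force: [-4.3, 2.1, 6.2]
width: 0.0538
grip_force: 30.0
```

Request:
play_rows(commands=[{"x":0,"y":0,"z":-0.02,"ax":0,"ay":0,"az":0},{"x":0,"y":0,"z":0,"ax":0,"ay":0,"az":0},{"x":0,"y":0,"z":0,"ax":0,"ay":0,"az":0},{"x":0,"y":0,"z":0,"ax":0,"ay":0,"az":0},{"x":0,"y":0,"z":0,"ax":0,"ay":0,"az":0},{"x":0,"y":0,"z":0,"ax":0,"ay":0,"az":0}], jaw=1)

```text
time: 42.75
position: [0.4391, -0.3551, 0.2002]
orientation: [-2.304, -2.136, -0.0]
force: [0.8, 0.9, 1.1]
width: 0.0857
grip_force: 0.0
```

Request:
play_rows(commands=[{"x":0,"y":0,"z":-0.1,"ax":0,"ay":0,"az":0},{"x":0,"y":0,"z":-0.4,"ax":0,"ay":0,"az":0},{"x":0,"y":0,"z":-0.7,"ax":0,"ay":0,"az":0},{"x":0,"y":0,"z":-0.8,"ax":0,"ay":0,"az":0},{"x":0,"y":0,"z":-0.8,"ax":0,"ay":0,"az":0},{"x":0,"y":0,"z":-0.5,"ax":0,"ay":0,"az":0},{"x":0,"y":0,"z":-0.2,"ax":0,"ay":0,"az":0},{"x":0,"y":0,"z":0,"ax":0,"ay":0,"az":0}])

```text
time: 43.55
position: [0.4393, -0.3551, 0.3765]
orientation: [2.302, 2.134, 0.0]
force: [-0.9, 0.7, -0.7]
width: 0.0866
grip_force: 0.0
```

Run:
```python
from look import *
plan(.5,.25,.23,-4.3)
```

```text
t 43.55 grasp pt [ 0.4393 -0.3551  0.2125] yaw_y -4.3 w 0.0866 q [ 0.98  0.21 -0.43  1.7   0.09  1.25  0.45]
turn [ 0.02  0.01 -0.  ] then shift [12.16   0.303 -0.35 ]  shift without turn [12.159  0.296 -0.368]
```

Request:
play_rows(commands=[{"x":0.4,"y":0.05,"z":0,"ax":0,"ay":0,"az":0},{"x":0.75,"y":0.05,"z":0,"ax":0,"ay":0,"az":0},{"x":0.75,"y":0.05,"z":0,"ax":0,"ay":0,"az":0},{"x":0.75,"y":0.05,"z":0,"ax":0,"ay":0,"az":0},{"x":0.75,"y":0.05,"z":0,"ax":0,"ay":0,"az":0},{"x":0.75,"y":0.05,"z":0,"ax":0,"ay":0,"az":0},{"x":0.75,"y":0.05,"z":0,"ax":0,"ay":0,"az":0},{"x":0.75,"y":0.05,"z":0,"ax":0,"ay":0,"az":0},{"x":0.75,"y":0.05,"z":0,"ax":0,"ay":0,"az":0},{"x":0.75,"y":0.05,"z":0,"ax":0,"ay":0,"az":0}])

```text
time: 44.55
position: [0.4901, 0.0018, 0.3735]
orientation: [-2.302, -2.135, 0.003]
force: [0.2, 0.3, 0.4]
width: 0.087
grip_force: 0.0
```

Request:
play_rows(commands=[{"x":0.75,"y":0.05,"z":0,"ax":0,"ay":0,"az":0},{"x":0.75,"y":0.05,"z":0,"ax":0,"ay":0,"az":0},{"x":0.75,"y":0.05,"z":0,"ax":0,"ay":0,"az":0},{"x":0.75,"y":0.05,"z":0,"ax":0,"ay":0,"az":0},{"x":0.75,"y":0.05,"z":0,"ax":0,"ay":0,"az":0},{"x":0.75,"y":0.05,"z":0,"ax":0,"ay":0,"az":0},{"x":0.4,"y":0.05,"z":0,"ax":0,"ay":0,"az":0},{"x":0,"y":0,"z":0,"ax":0,"ay":0,"az":0}])

```text
time: 45.35
position: [0.5252, 0.2464, 0.3734]
orientation: [-2.295, -2.14, 0.002]
force: [-0.3, 0.4, -0.6]
width: 0.0873
grip_force: 0.0
```

Run:
```python
from look import *
plan(.573,.3463,.033,10)
c=grab('wrist','w9');print(c['origin'])
c=grab('top','t5');placed(c,'blue',(360,460,160,230),.049);placed(c,'green',(345,450,95,170),.049)
W=world(c);v,u=np.indices(W.shape[:2])
for b in((165,205,130,165),(335,360,115,150)):
    m=(u>b[0])&(u<b[1])&(v>b[2])&(v<b[3])&(W[...,2]>.05)&(W[...,2]<.12);print(np.round(np.median(W[m],0),3) if m.any() else None)
```

```text
t 45.35 grasp pt [0.5252 0.2464 0.2094] yaw_y -4.0 w 0.0873 q [ 0.2   0.33 -0.87  1.65  0.25  1.29 -0.78]
turn [-0.03 -0.02 -2.03] then shift [1.801 1.288 3.527]  shift without turn [2.054 0.828 3.528]
[0.52935953 0.31688895 0.35268189]
blue tub (array([ 436.9, -352.4]), array([ 54.3, 148. ]), 85.8, 1358, array([ 437.4, -353.3])) mat (array([ 439.4, -354.5]), array([ 74.2, 169.5]), 85.7, 547, array([ 436. , -340.8]))
green tub (array([ 593.6, -330.3]), array([ 54.1, 148.6]), -86.0, 1319, array([ 593.4, -330.3])) mat (array([ 595.6, -330.3]), array([ 74.4, 169.9]), -85.2, 485, array([ 581.7, -310.9]))
[0.553 0.196 0.078]
[ 0.593 -0.197  0.076]
```

View pics/w9.png

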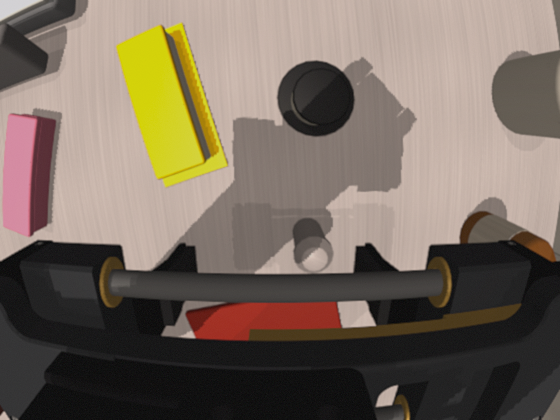

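The wrist view shows the pot lid centred at about (322,95) and its mat at about (316,98). Nothing else there has been disturbed. I'll convert both.

Run:
```python
from look import *
c=dict(np.load('pics/w9.npz'));g=cv2.cvtColor(c['color'],cv2.COLOR_BGR2GRAY)
d=c['range_z'];b=d[55:140,270:360]
m=np.zeros(g.shape,bool);m[58:140,272:360]=g[58:140,272:360]<55
v,u=np.nonzero(m);p=fplane(c,u,v,.004)*1000;print('dark@mat',cv2.minEnclosingCircle(p.astype(np.float32)),len(u))
print(np.round(d[95,275:365:6],3));md=np.median(d[88:105,312:332])
k=np.zeros_like(m);k[55:140,270:365]=abs(d[55:140,270:365]-md)<.022
m2=m&k;v,u=np.nonzero(m2);p=fplane(c,u,v,.054)*1000;print('lid',cv2.minEnclosingCircle(p.astype(np.float32)),len(u),md)
print(fplane(c,[322.5,316],[95.5,98],.054)*1000,fplane(c,[316],[98],.004)*1000)
cv2.imwrite('pics/w9c.png',cv2.resize(c['color'][50:145,265:370],None,fx=6,fy=6,interpolation=cv2.INTER_CUBIC)+25)
```

```text
dark@mat ((573.6398315429688, 347.8499450683594), 40.676822662353516) 3859
[0.331 0.33  0.329 0.283 0.282 0.281 0.28  0.28  0.28  0.281 0.281 0.282
 0.281 0.327 0.329]
lid ((572.07763671875, 345.1710510253906), 26.959238052368164) 2397 0.28100306
[[573.30604059 345.40685714]
 [567.17965303 343.30903526]] [[573.51082374 347.73181557]]
```

View pics/w9c.png

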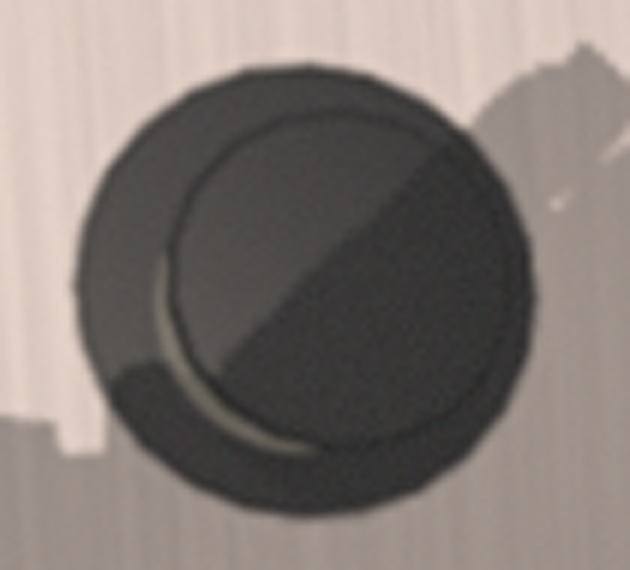

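The pot is upright and within about 3 mm of the mat's centre. The tubs are within about 2–3 mm of theirs, and the bystanders haven't moved. Handing in.

```bash
python3 -c "
from plant import env
print(env.finish_job())"
```

```text
the job is handed in; nothing more can be done
None
```

The job is handed in at about 45 s of the 109 s: each tub and the pot is upright on its matching mat, within about 3 mm of centre by camera, and the shaker, pestle and pink look-alikes were left alone.

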